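Rap the wedged last canister out of its magazine

ROBOT

A 6-joint arm with a two-finger parallel gripper is mounted at the origin on a cart in front of the work surface, level with it; the furniture and walls round the work are solid. World frame = base frame: x ahead of the robot, y to its left, z up, the work surface at z = 0. Lengths are in m, angles in rad, forces in N, time in s.
With the tool pointing down it reaches from about 0.3 to 0.825 m from the base axis. Payload 5.4 kg.
Tool frame: the origin (TCP) lies between the finger pads; the fingertips stand 14 mm ahead of it and the grasp point (between the pads) lies 5 mm behind it; z points along the fingers, y is the direction in which the jaws open and shut (so a half turn about z gives the same grasp; the last joint's range is limited). The gripper opens to 92 mm and grips with 3 to 60 N. Pads are 20 mm wide; open, the fingers measure 128 mm over their backs; the gripper's body (75 mm by 189 mm) begins 69 mm behind the grasp point.
Start: joints at [1.065, 0.158, 1.597, -0, 1.386, -0.21], TCP at [0.168, 0.55, 0.229] pointing down, gripper open.
Joint ranges: [-2.91, 2.91], [-0.94, 2.29], [0.18, 2.7], [-1.29, 4.43], [0.17, 2.64], [-3, 3]. Speed limits (rad/s): [2.57, 2.57, 3.14, 3.14, 3.14, 3.14].

INTERFACE

Orientations are given as a unit quaternion [w, x, y, z].
In Python, from plant import * gives the robot as it stands.
- The arm moves only by the tool jog_arm, never from a script. Its argument "steps" is one flat list of numbers, 5 for each row, row after row: the closure, from 0 (fully open) to 1 (shut), then the shift along the tool's x, y, z in cm, then the turn about the tool's z in rad. A call has 1 to 12 rows; each row shifts and turns the commanded pose from where the row before left it, along the tool's axes as they then stand; what a row does not reach is not made up. A row lasts 1/12 s, in which the tool goes at most 41.7 mm and 7.16 degrees, less where a joint would pass 70% of its speed; a pose out of reach is approached as far as the arm can. A call with a gripper value outside its range is refused whole. The fingers move at their own pace and stop on an object; "newtons" is the grip in N (left out, the last holds). Time passes only in rows, so rows that do not move let the fingers close. It gives the time, the measured TCP pose, the force and the opening at its end, in the units of the state.
- sense(): the state, without advancing time (a new reading comes with each control period).
- grab_frame(name): name is "scene" or "side" or "wrist"; returns the picture (400x640x3 uint8, red, green, blue); there is no depth.
- camera_model(name): a dict with "fx", "fy", "cx", "cy" (pixels), "k1" (the pictures are not rectified: a ray, as slopes to the right and down, at radius r is drawn at 1 + k1 r^2 times it, then the intrinsics apply), "R" (3x3) and "t" (3): a world point X has camera coordinates R X + t. Camera axes: x right, y down, z forward; pixel columns grow to the right and rows downward; lengths in m; the calibration is good to about 2 mm. A picture is of the moment at which its call begins: read the wrist's pose just before it. camera_model takes no time and is no camera call; for the wrist camera it gives the pose at the moment of the call.
- sign_off(): hands the job in, once; it reports no verdict.
The state is a dict: "time": time; "q": joint angles; "joint_vel": joint speeds; "effort": joint torques, N m; "ee_pos": TCP position; "orientation": TCP orientation; "ft_force": force on the tool from outside, world axes, zero at the start; "wrist_torque": the same for the moment, N m; "width": finger opening in m.
Only numpy, scipy, OpenCV 4.12 (cv2) and the standard library are available. Lean on these libraries where they do the work, as an engineer would, in place of code of your own. Each camera call takes 0.05 s, during which the arm holds its last target.

TASK

The last canister is wedged behind the keeper springs of the magazine lying on the bench. Turn the magazine mouth down and rap its mouth on the bench until the canister drops out, put that canister in the blue rejects tub, and stand the empty magazine upright on its foot, mouth up, in the steel filling tray, ready to be refilled. Leave the two spare canisters in the tray and the other things on the bench as they are.

Things in the scene. Friction and masses are not known exactly. Their poses are not given: they have to be found in the camera images.
- magazine: loose square aluminium tube 28 x 28 mm, 140 mm long, about 0.24 kg. One end is closed by a steel foot flange 40 x 40 x 8 mm, the other opens through a black keeper housing 40 x 40 x 28 mm; grip the bare 104 mm between. Origin on its axis at mid-length, +x to the mouth, y and z square to its flats. It starts lying on its square ends, axis 20 mm above the bench, the 7 mm sight slot (+z) up
- mouth (a point): centre of the magazine's open end, 70 mm from its origin along +x; bore 20 x 20 mm. Two leaf springs inside pinch the canister: its weight or slow setting-down does not free it, but each sharp stop of the mouth on the bench slides it out some mm. After 7 mm it is free: one to several firm raps at 0.1 to 0.3 m/s from a few cm up; it then stays on the bench as the tube is lifted
- foot (a point): centre of the outer face of the magazine's foot flange, 70 mm from its origin along -x; the magazine stands on this 40 x 40 mm face. At the start the bench is clear for 11 cm from the magazine's middle away from the robot (+x): room to rap there
- canister: the wedged canister: white plastic cylinder with a blue band, 18 mm diameter, 22 mm long, 20 g. Origin at the centre of its underside, z along its axis to its top. It starts in the magazine's bore, underside towards the mouth and 10 mm inside it, so it comes out standing upright
- rejects_tub: rejects tub: fixed open blue plastic tub, inside 104 (x) x 144 (y) mm, outside 120 x 158 mm over the rim, rim 57 mm above the bench, floor 3 mm thick. Origin under its centre on the bench, z up. Two fixed gold caps (65 mm diameter, tops 33 mm above the bench) fill much of it, at x, y = (-16, 37) and (14, -31) mm; the canister may lie on or beside them
- filling_tray: filling tray: fixed shallow tray of bare sheet steel, 120 (x) x 180 (y) mm, floor 2 mm thick, lip 11 mm high (13 mm over its rolled edge). Origin under its centre on the bench, z up. Two spare canisters stand in its +y end, between y = 50 and 80 mm; the rest of the floor is free
- spare_a: a spare canister, 18 mm diameter, 22 mm high, standing loose in the filling tray's +y end; origin at the centre of its underside, z up
- spare_b: the other spare canister in the filling tray's +y end; the same
- white_case: bystander: fixed grey closed case right of and behind the tub, 104 (x) x 135 (y) mm, 167 mm high; origin under its centre on the bench
- bottle: bystander: closed amber bottle with a gold cap, 66 mm diameter, 108 mm high, standing loose; origin at the centre of its underside, z up
- loose_cap: bystander: gold screw cap, 65 mm diameter, 31 mm high, lying loose near the bottle; origin at the centre of its underside, z up
Not all that is in view belongs to the job. Of the things that look like the magazine, the larger one is meant.

How it is judged:
By the outcome, as a careful person would: the job done as asked, in the order asked, and still so for the second after the job is handed in, with the robot touching nothing.
It also fails if it takes over 62 s, if anything falls off the work surface, if the arm or the gripper's body presses on something with over 40 N, if the wrist force passes 120 N, or if a joint passes its speed limit or range.

## Working session

There is one attempt and no reset: what is moved stays moved. The work goes in short steps, Python scripts to look and compute and a tool call to move; the robot and the scene stay as the last step left them, time stands still between calls to the robot, and variables do not carry over. Pictures are saved under pics/ and viewed, and the job is handed in when it is done.

Besides the shell and the picture viewer there is one more tool, called after "Emit:" as name(argument=value, ...), one argument or row to a line, values as JSON. jog_arm: Moves the arm, as the interface text tells. Its arguments: {"type":"object","properties":{"steps":{"type":"array"},"newtons":{"type":"number"}},"required":["steps"]}

```bash
mkdir -p pics
cat > h.py <<'E'
from plant import *
import numpy as np, cv2
def snap(n,f):
    m=camera_model(n); im=np.array(grab_frame(n)); cv2.imwrite('pics/'+f,im[:,:,::-1]); np.savez('pics/'+f+'.npz',im=im,**{k:np.array(v) for k,v in m.items()}); return im,m
def ray(m,u,v):
    d=np.array([(u-m['cx'])/m['fx'],(v-m['cy'])/m['fy']]);s=d.copy()
    for _ in range(20): s=d/(1+m['k1']*(s@s))
    R=np.array(m['R']);t=np.array(m['t'])
    return -R.T@t, R.T@np.array([s[0],s[1],1])
def onz(m,u,v,z):
    c,d=ray(m,u,v); return c+d*(z-c[2])/d[2]
def proj(m,X):
    p=np.array(m['R'])@np.array(X)+np.array(m['t']);s=p[:2]/p[2];s=s*(1+m['k1']*(s@s))
    return np.array([s[0]*m['fx']+m['cx'],s[1]*m['fy']+m['cy']])
def load(f):
    return dict(np.load('pics/'+f+'.npz'))
E
python3 - <<'E'
from h import *
for n in ['scene','side','wrist']:
    im,m=snap(n,n+'0.png'); c=-np.array(m['R']).T@m['t']; print(n,c,m['fx'],m['k1'],np.array(m['R'])[2])
print(sense())
E
```

```text
scene [ 0.22175662 -0.2754971   0.77572245] 388.6611321047265 -0.09054453641021804 [ 0.3321338   0.56686782 -0.75388859]
side [ 1.52944838 -0.3373993   0.81063998] 440.51862297741974 -0.10170575441289526 [-0.72207248  0.4201411  -0.54962969]
wrist [0.10118069 0.57047636 0.38573287] 333.95592429916167 -0.024843521212339202 [ 0.23672117 -0.0738274  -0.9687686 ]
{'time': 0.15, 'q': array([ 1.06489018e+00,  1.58906041e-01,  1.59794952e+00,  2.31537594e-05,
        1.38619657e+00, -2.10064298e-01]), 'joint_vel': array([ 0.00038257, -0.00106963, -0.00208165, -0.00016854,  0.00263333,
        0.00117415]), 'effort': array([ 9.13474705e-04, -3.85913122e+01, -3.22435427e+01,  7.01400801e-02,
        3.50574148e-02, -1.02869471e-04]), 'ee_pos': array([0.16740082, 0.54960449, 0.22784082]), 'orientation': array([-2.66348197e-04,  1.47384153e-01,  9.89079056e-01, -6.79487896e-04]), 'ft_force': array([-0.3318307 , -0.21925707,  0.47745846]), 'wrist_torque': array([ 0.03531027,  0.0057752 , -0.01765471]), 'width': 0.09180491107601176}
```

View pics/scene0.png

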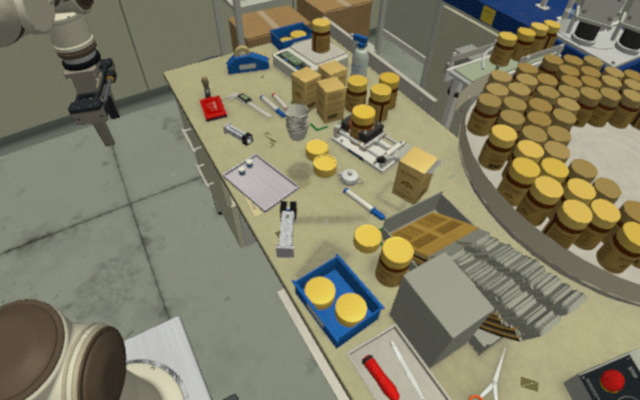

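View pics/side0.png

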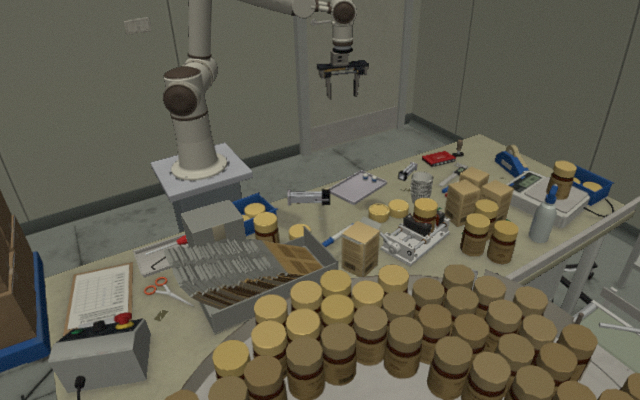

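View pics/wrist0.png

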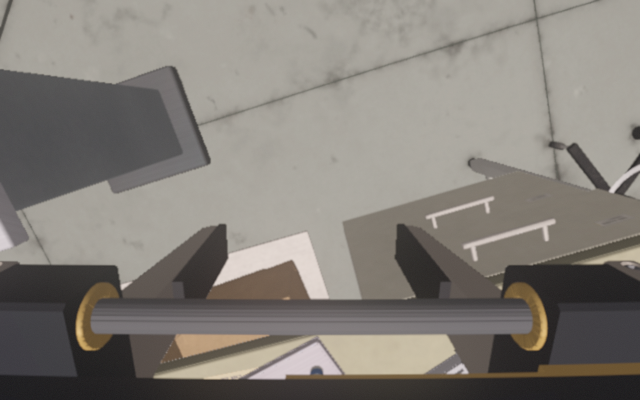

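The scene view shows the magazine at about (288,228) px with its black housing at the top (290,207). The tray is at (262,182) with the spares near (245,168), and the tub is at (338,298). I'll zoom in to measure.

Run:
```python
from h import *
m=load('scene0.png'); im=m['im']
c=im[140:345,215:395]; cv2.imwrite('pics/z.png',cv2.resize(c,None,fx=2.9,fy=2.9,interpolation=cv2.INTER_CUBIC)[:,:,::-1])
s=load('side0.png'); c=s['im'][160:260,230:400]; cv2.imwrite('pics/z2.png',cv2.resize(c,None,fx=4.7,fy=4.7,interpolation=cv2.INTER_CUBIC)[:,:,::-1])
for n,u,v,z in [('mouthtop',290,204,.04),('foot',286,254,.04),('tubc',338,297,.057),('trayc',261,182,0.01)]: print(n,onz(m,u,v,z))
```

```text
mouthtop [0.48277949 0.28159952 0.04      ]
foot [0.40789347 0.15762656 0.04      ]
tubc [0.44774018 0.00555877 0.057     ]
trayc [0.46100905 0.41113816 0.01      ]
```

View pics/z.png

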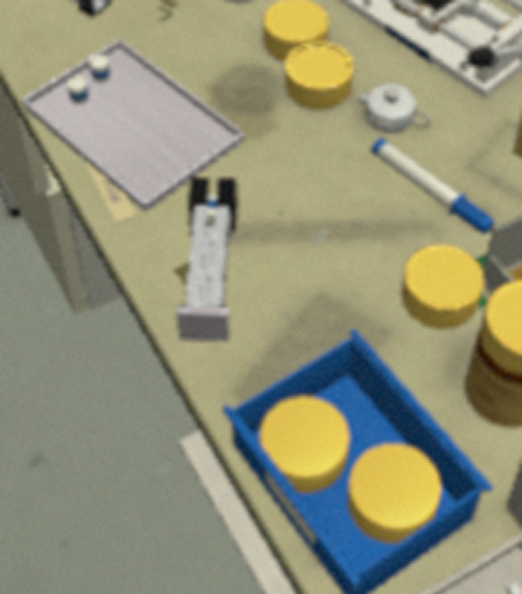

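View pics/z2.png

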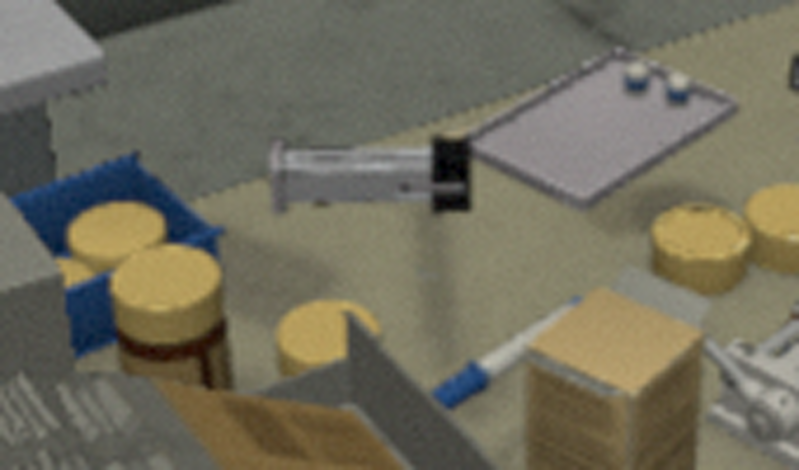

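Run:
```python
from h import *
m=load('scene0.png')
P=lambda a,b,z:onz(m,215+a/2.9,140+b/2.9,z)
def show(n,pts,z):
    Q=[P(a,b,z) for a,b in pts]
    for q in Q: print(n,q.round(4))
    q=np.mean(Q,0); print(n,'mean',q.round(4)); return Q
f=show('foottop',[(180,311),(229,309)],.04)
f=show('footbot',[(183,338),(227,340)],.0)
h=show('house',[(193,180),(236,180)],.04)
t=show('tray',[(25,100),(118,43),(242,135),(148,207)],.012)
b=show('tub',[(228,410),(352,335),(490,487),(355,590)],.057)
show('spares',[(79,81),(98,60)],.022)
show('cap',[(444,280)],.031)
show('bottle',[(520,310)],.108)
for Q in (t,b):
  for i in range(4):
    d=Q[(i+1)%4]-Q[i]; print(np.linalg.norm(d).round(4),np.degrees(np.arctan2(d[1],d[0])).round(1))
s=load('side0.png')
S=lambda a,b,z:onz(s,230+a/4.7,160+b/4.7,z)
print('side house', S(433,140,.04),S(470,140,.04),'foot',S(271,145,.04),S(286,147,.04))
for q,z in [((480,145),.012),((583,205),.012),((738,102),.012),((620,52),.012),((636,66),.022),((678,77),.022)]: print(S(*q,z).round(4))
```

```text
foottop [0.3986 0.1834 0.04  ]
foottop [0.4326 0.1664 0.04  ]
foottop mean [0.4156 0.1749 0.04  ]
footbot [0.3987 0.184  0.    ]
footbot [ 0.4287  0.165  -0.    ]
footbot mean [ 0.4137  0.1745 -0.    ]
house [0.4674 0.2974 0.04  ]
house [0.4994 0.2794 0.04  ]
house mean [0.4834 0.2884 0.04  ]
tray [0.3827 0.4856 0.012 ]
tray [0.4919 0.5142 0.012 ]
tray [0.5403 0.3454 0.012 ]
tray [0.4289 0.311  0.012 ]
tray mean [0.4609 0.414  0.012 ]
tub [0.3867 0.0807 0.057 ]
tub [0.4969 0.0904 0.057 ]
tub [ 0.5142 -0.06    0.057 ]
tub [ 0.3964 -0.0744  0.057 ]
tub mean [0.4485 0.0092 0.057 ]
spares [0.4345 0.4739 0.022 ]
spares [0.4617 0.4915 0.022 ]
spares mean [0.4481 0.4827 0.022 ]
cap [0.5989 0.1111 0.031 ]
cap mean [0.5989 0.1111 0.031 ]
bottle [0.5921 0.0229 0.108 ]
bottle mean [0.5921 0.0229 0.108 ]
0.1129 14.7
0.1757 -74.0
0.1166 -162.8
0.1807 104.8
0.1106 5.1
0.1515 -83.4
0.1186 -173.0
0.1554 93.6
side house [0.4640507  0.28000462 0.04      ] [0.47812573 0.30181558 0.04      ] foot [0.40802088 0.1810877  0.04      ] [0.41609775 0.18875049 0.04      ]
[0.4496 0.3275 0.012 ]
[0.5542 0.3462 0.012 ]
[0.5029 0.5212 0.012 ]
[0.3935 0.4908 0.012 ]
[0.4319 0.4782 0.022 ]
[0.4624 0.4951 0.022 ]
```

View pics/z3.png

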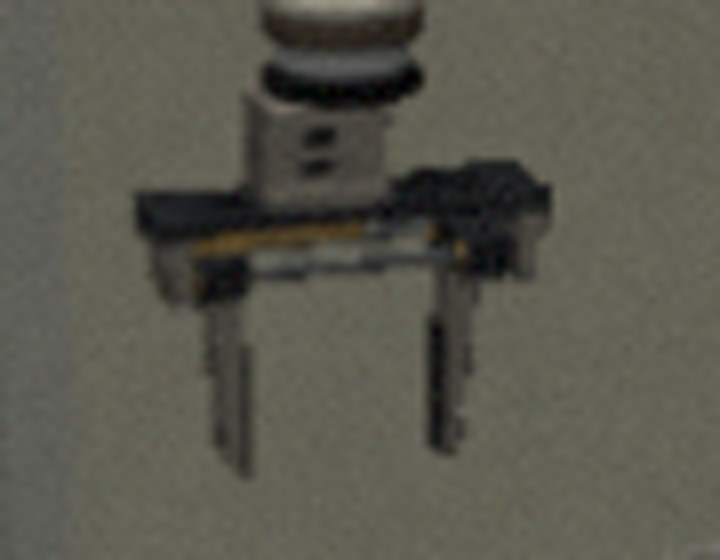

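View pics/z4.png

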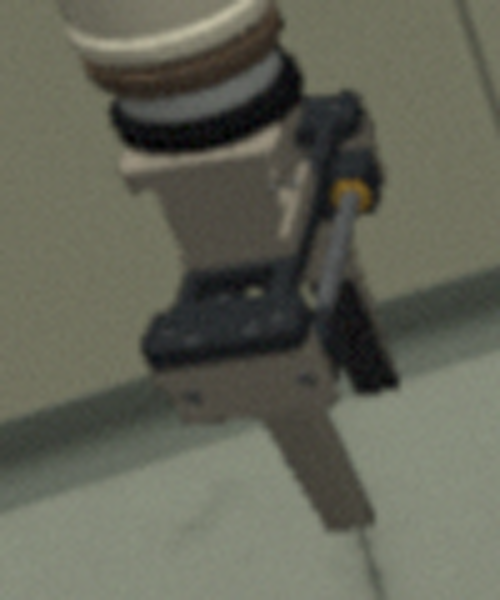

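The tool can only yaw, so I'll use a pivot grip. I'll hold the 40 mm wide foot flange and let the tube swing mouth down between the fingers. Later I'll hold the housing the same way so it hangs foot down. First I'll go above the magazine.

Emit:
jog_arm(
  steps=[0,-2.4,-1.5,0,0,0,-2.4,-1.5,0,0,0,-2.4,-1.5,0,0,0,-2.4,-1.5,0,0,0,-2.4,-1.5,0,0,0,-2.4,-1.5,0,0,0,-2.4,-1.5,0,0,0,-2.4,-1.5,0,0,0,-2.4,-1.5,0,0,0,-2.4,-1.5,0,0,0,-2.4,-1.5,0,0,0,-2.4,-1.5,0,0],
)

```text
time: 1.15
ee_pos: [0.3912, 0.2926, 0.2284]
orientation: [-0.0, 0.147, 0.989, -0.0]
ft_force: [0.4, -0.6, 0.2]
width: 0.0921
```

Emit:
jog_arm(
  steps=[0.3,-2.4,-1.5,0,0,0.3,-2.4,-1.5,0,0,0.3,0,0,0,0.12,0.3,0,0,0,0.12,0.3,0,0,0,0.12,0.3,0,0,0,0.12,0.3,0,0,0,0.12,0.3,0,0,0,0.12,0.3,0,0,0,0.12,0.3,0,0,0,0.12,0.3,0,0,0,0.12,0.3,0,0,0,0.12],
)

```text
time: 2.15
ee_pos: [0.4276, 0.2511, 0.2283]
orientation: [-0.0, 0.682, 0.731, -0.0]
ft_force: [0.3, 0.3, 0.2]
width: 0.0646
```

Emit:
jog_arm(
  steps=[0.3,0,0,0,0.12,0.3,0,0,0,0.12,0.3,0,0,0,0.12,0.3,0,0,0,0.12,0.3,0,0,0,0.12,0.3,0,0,0,0],
)

```text
time: 2.65
ee_pos: [0.4276, 0.2511, 0.2283]
orientation: [-0.0, 0.867, 0.498, -0.0]
ft_force: [-0.6, 0.1, 0.2]
width: 0.0643
```

Run:
```python
from h import *
s=sense(); print(s['time'],s['ee_pos'],s['orientation'],s['width'],s['q'])
snap('wrist','w1.png')
```

```text
2.65 [0.4275966  0.25111183 0.22828752] [-4.91465800e-05  8.67106971e-01  4.98121874e-01 -3.12839597e-04] 0.0642801440060019 [ 2.86820524e-01 -4.87353557e-02  1.81348845e+00 -5.07941256e-05
  1.37747094e+00  8.14763654e-01]
```

View pics/w1.png

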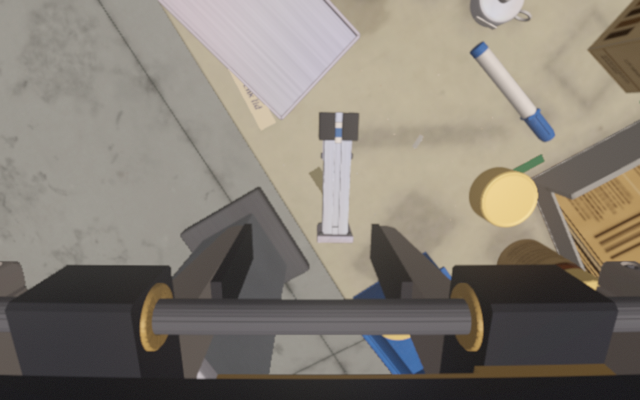

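The wrist view shows the magazine with its housing at (339,127) and its flange at (335,236), nearly aligned with the tool.

Run:
```python
from h import *
m=load('w1.png'); c=m['im'][100:255,290:390]; cv2.imwrite('pics/z5.png',cv2.resize(c,None,fx=3.8,fy=3.8,interpolation=cv2.INTER_CUBIC)[:,:,::-1])
```

```text
(no output)
```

View pics/z5.png

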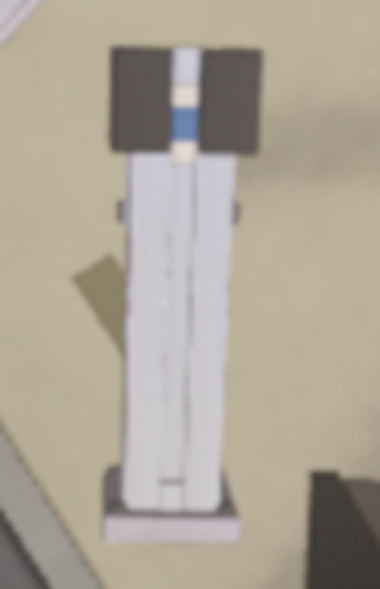

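Run:
```python
from h import *
m=load('w1.png')
P=lambda a,b,z:onz(m,290+(a+.5)/3.8-.5,100+(b+.5)/3.8-.5,z)
h=[P(112,47,.04),P(262,49,.04),P(259,152,.04),P(110,152,.04)]
f=[P(106,516,.04),P(240,516,.04),P(240,541,.04),P(106,541,.04)]
hm=np.mean(h,0);fm=np.mean(f,0);d=hm-fm
print(hm,fm,np.linalg.norm(d),np.degrees(np.arctan2(d[1],d[0])))
for a in h+f: print(a.round(4))
o=sense()['orientation'];
from scipy.spatial.transform import Rotation as R
T=R.from_quat([*o[1:],o[0]]).as_matrix(); print(T.round(3)); p=sense()['ee_pos']
print('tool dxy to flange',T.T@(fm-p), 'yaw tool x',np.degrees(np.arctan2(T[1,0],T[0,0])))
```

```text
[0.47880075 0.28356084 0.04      ] [0.4160889 0.1784925 0.04     ] 0.12236066561794391 59.16840792133006
[0.4687 0.3056 0.04  ]
[0.5028 0.2851 0.04  ]
[0.4893 0.2616 0.04  ]
[0.4544 0.2819 0.04  ]
[0.4012 0.1917 0.04  ]
[0.4348 0.1721 0.04  ]
[0.4311 0.1652 0.04  ]
[0.3973 0.185  0.04  ]
[[ 0.499  0.867 -0.001]
 [ 0.867 -0.499 -0.   ]
 [-0.    -0.    -1.   ]]
tool dxy to flange [-0.06861292  0.02632073  0.18836374] yaw tool x 60.06066235272648
```

Emit:
jog_arm(
  steps=[0.3,0,0,0,0.015,0.3,-2.3,0.9,0,0,0.3,-2.3,0.9,0,0,0.3,-2.2,0.9,0,0,0.3,0,0,3.0,0,0.3,0,0,3.0,0,0.3,0,0,3.0,0,0.3,0,0,3.0,0,0.3,0,0,3.0,0,0.3,0,0,2.0,0,0.3,0,0,0,0,0.3,0,0,0,0],
)

```text
time: 3.7
ee_pos: [0.4152, 0.1789, 0.0581]
orientation: [-0.0, 0.87, 0.493, -0.001]
ft_force: [-0.3, -0.4, 0.8]
width: 0.0643
```

Run:
```python
from h import *
s=sense(); print(s['time'],s['ee_pos'],s['orientation'],s['width'],s['q'])
m=camera_model('wrist'); print(proj(m,[.416,.1785,.04]))
snap('wrist','w2.png')
```

```text
3.7 [0.41521178 0.17885557 0.05809109] [-4.51431807e-04  8.69804902e-01  4.93394282e-01 -1.14518597e-03] 0.06428086266378973 [ 1.38319642e-01  5.90995503e-02  2.07338919e+00 -6.30985837e-06
  1.01156582e+00  6.77142867e-01]
[313.04293216 237.4734758 ]
```

View pics/w2.png

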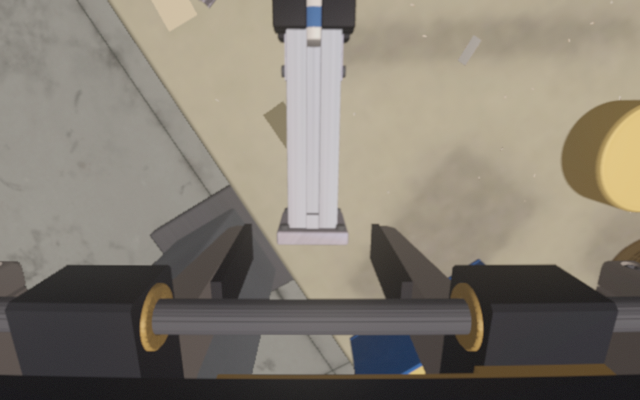

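The flange is centred between the fingers at (313,237). I'll descend and take a light grip.

Emit:
jog_arm(
  steps=[0.3,0,0,1.5,0,0.3,0,0,1.5,0,0.3,0,0,1.0,0,0.3,0,0,0,0,0.8,0,0,0,0,0.8,0,0,0,0,0.8,0,0,0,0,0.8,0,0,0,0,0.8,0,0,0,0],
  newtons=6,
)

```text
time: 4.5
ee_pos: [0.4167, 0.1792, 0.0195]
orientation: [0.0, 0.87, 0.493, 0.001]
ft_force: [-1.6, 0.4, 4.2]
width: 0.04
```

Emit:
jog_arm(
  steps=[0.8,0.1,0,-0.9,0,0.8,0.1,0,-0.9,0,0.8,0.2,0,-0.8,0,0.8,0.2,0,-0.8,0,0.8,0.25,0,-0.8,0,0.8,0.25,0,-0.8,0,0.8,0.3,0,-0.75,0,0.8,0.3,0,-0.75,0,0.8,0.35,0,-0.65,0,0.8,0.35,0,-0.65,0,0.8,0.4,0,-0.6,0,0.8,0.4,0,-0.6,0],
)

```text
time: 5.5
ee_pos: [0.4326, 0.2068, 0.1091]
orientation: [-0.0, 0.87, 0.493, -0.0]
ft_force: [-0.4, -0.1, -2.0]
width: 0.0402
```

Run:
```python
from h import *
s=sense(); print(s['time'],s['ee_pos'],s['ft_force'],s['width'])
im,m=snap('side','s2.png'); c=im[100:260,220:420]; cv2.imwrite('pics/z6.png',cv2.resize(c,None,fx=3.8,fy=3.6,interpolation=cv2.INTER_CUBIC)[:,:,::-1])
```

```text
5.5 [0.43258359 0.20676023 0.10908534] [-0.4171569  -0.06465008 -1.97437508] 0.04020275212804747
```

View pics/z6.png

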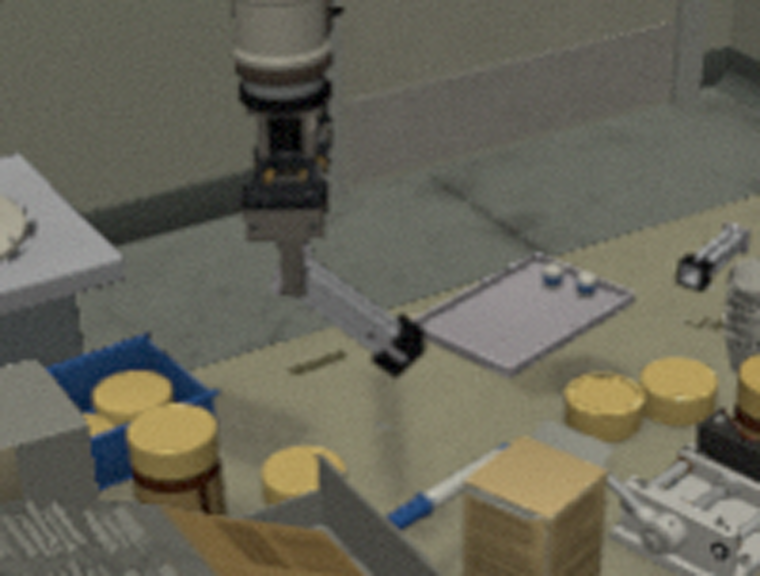

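The magazine is pivoting as planned. It sits at about 45°, with the housing end down at (400,345) in the zoom. I'll continue the arc.

Emit:
jog_arm(
  steps=[0.8,0.45,0,-0.5,0,0.8,0.45,0,-0.5,0,0.8,0.45,0,-0.4,0,0.8,0.45,0,-0.4,0,0.8,0.5,0,-0.3,0,0.8,0.5,0,-0.3,0,0.8,0.5,0,-0.2,0,0.8,0.5,0,-0.15,0,0.8,0.5,0,-0.1,0,0.8,0.5,0,0,0,0.8,0.5,0,0.0,0,0.8,0.5,0,0,0],
)

```text
time: 6.55
ee_pos: [0.4624, 0.2566, 0.1369]
orientation: [-0.0, 0.87, 0.493, -0.0]
ft_force: [0.3, 0.6, -2.2]
width: 0.0398
```

Emit:
jog_arm(
  steps=[0.8,0,0,-1,0,0.8,0,0,-1,0,0.8,0,0,-1,0,0.8,0,0,0,0,0.8,0,0,0,0],
)

```text
time: 6.97
ee_pos: [0.4631, 0.2563, 0.1686]
orientation: [0.0, 0.87, 0.493, 0.001]
ft_force: [-0.3, -0.4, -3.0]
width: 0.0397
```

Run:
```python
from h import *
s=sense(); print(s['time'],s['ee_pos'],s['ft_force'],s['width'])
im,m=snap('side','s3.png'); c=im[100:260,240:400]; a=cv2.resize(c,None,fx=2.5,fy=2.5,interpolation=cv2.INTER_CUBIC)
im,m=snap('scene','c3.png'); c=im[90:250,200:360]; b=cv2.resize(c,None,fx=2.5,fy=2.5,interpolation=cv2.INTER_CUBIC)
cv2.imwrite('pics/z7.png',np.hstack([a,b])[:,:,::-1])
```

```text
6.9667 [0.4631255  0.25626566 0.16858499] [-0.28852792 -0.36615869 -2.98137061] 0.03970718147031107
```

View pics/z7.png

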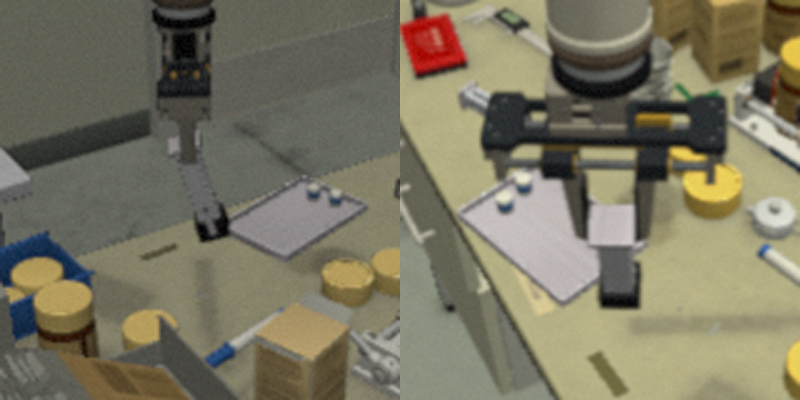

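It is lifted clear but still tilted about 15–20°. I'll move to clear bench, get low, ease the grip to 3 N so it swings plumb, and look again.

Emit:
jog_arm(
  steps=[0.8,0,1.5,0,0,0.8,0,1.5,0,0,0.8,0,1.5,0,0,0.8,0,0,1,0,0.8,0,0,1,0,0.8,0,0,0.5,0,0.8,0,0,0,0],
)

```text
time: 7.65
ee_pos: [0.4988, 0.2327, 0.1392]
orientation: [-0.001, 0.87, 0.493, -0.003]
ft_force: [-0.4, -0.6, -2.9]
width: 0.0401
```

Emit:
jog_arm(
  steps=[0.8,0,0,0,0,0.8,0,0,0,0,0.8,0,0,0,0,0.8,0,0,0,0],
  newtons=3,
)

```text
time: 7.98
ee_pos: [0.5011, 0.2333, 0.1427]
orientation: [0.0, 0.87, 0.493, 0.0]
ft_force: [0.1, -0.5, -2.2]
width: 0.0402
```

```bash
cat >> h.py <<'E'
def both(tag,cs=(100,260,240,400),cc=(90,250,200,360)):
    s=sense(); print(s['time'],s['ee_pos'].round(4),s['ft_force'].round(1),s['width'])
    im,m=snap('side','s'+tag+'.png'); c=im[cs[0]:cs[1],cs[2]:cs[3]]; a=cv2.resize(c,(400,400),interpolation=cv2.INTER_CUBIC)
    im,m=snap('scene','c'+tag+'.png'); c=im[cc[0]:cc[1],cc[2]:cc[3]]; b=cv2.resize(c,(400,400),interpolation=cv2.INTER_CUBIC)
    cv2.imwrite('pics/z'+tag+'.png',np.hstack([a,b])[:,:,::-1])
E
python3 -c "
from h import *
both('8')"
```

```text
7.9833 [0.5011 0.2333 0.1427] [ 0.1 -0.5 -2.2] 0.04018555832484882
```

View pics/z8.png

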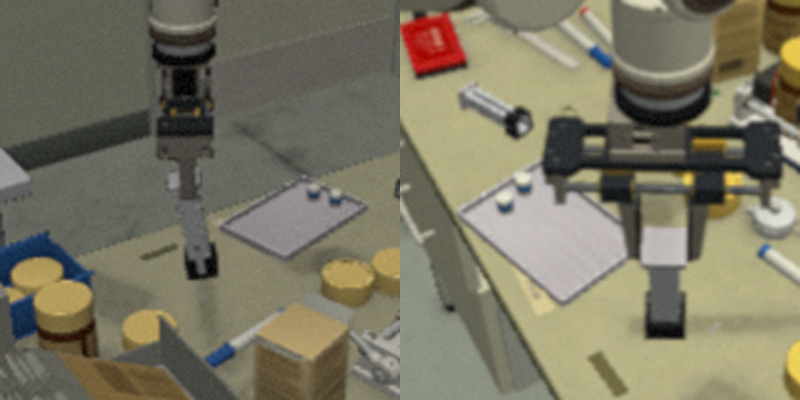

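It is nearly plumb, within about 7°. I'll press the mouth gently on the bench to square it, then grip hard.

Emit:
jog_arm(
  steps=[0.8,0,0,0.4,0,0.8,0.1,0,0.4,0,0.8,0.1,0,0.4,0,0.8,0.1,0,0.3,0,0.8,0,0,0,0,0.8,0,0,0,0],
)

```text
time: 8.58
ee_pos: [0.5027, 0.2356, 0.1271]
orientation: [0.0, 0.87, 0.493, 0.0]
ft_force: [0.9, 0.4, 1.7]
width: 0.04
```

```bash
python3 -c "
from h import *
both('9')"
```

```text
8.5833 [0.5027 0.2356 0.1271] [0.9 0.4 1.7] 0.039969965781930475
```

View pics/z9.png

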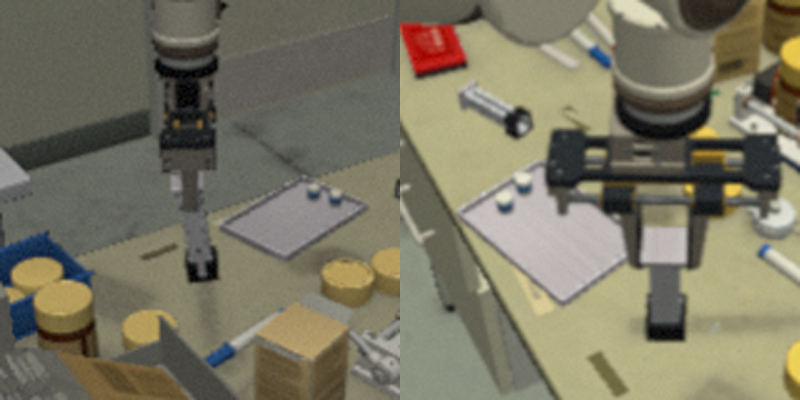

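Run:
```python
from h import *
for n,o,k in (('s9.png',(100,240),2.5),('c9.png',(90,200),2.5)):
    m=load(n)
    for X in ([.5027,.2356,.132],[.5027,.2356,.014],[.5027,.2356,0]):
        p=proj(m,X); print(n,(p[0]-o[1])*k,(p[1]-o[0])*k)
m=load('s9.png');c=m['im'][150:220,290:350];a=cv2.resize(c,None,fx=6.5,fy=6.5,interpolation=cv2.INTER_CUBIC)
m=load('c9.png');c=m['im'][170:240,440//1-170:330];b=cv2.resize(c,None,fx=6.5,fy=6.5,interpolation=cv2.INTER_CUBIC)
cv2.imwrite('pics/z10.png',np.hstack([a,b])[:,:,::-1])
```

```text
s9.png 188.85363503437588 185.52477075202154
s9.png 191.5764730446 264.8519565134344
s9.png 191.8842574180725 273.7870538840562
c9.png 264.9012457401982 245.11138968527484
c9.png 265.51658632831504 325.5158494989553
c9.png 265.58330175133005 334.0662734240703
```

View pics/z10.png

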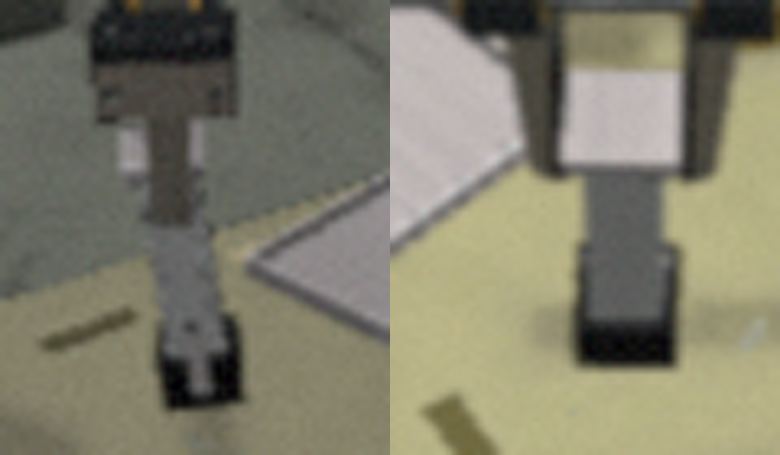

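The magazine still leans about 7° on its back edge. I'll push the top forward 1.6 cm while it is in contact.

Emit:
jog_arm(
  steps=[0.8,0.3,0,0,0,0.8,0.3,0,0,0,0.8,0.3,0,0,0,0.8,0.3,0,0,0,0.8,0.3,0,0.1,0,0.8,0.1,0,0.1,0,0.8,0,0,0.1,0,0.8,0,0,0,0],
)

```text
time: 9.35
ee_pos: [0.5113, 0.2497, 0.1248]
orientation: [0.0, 0.87, 0.493, 0.001]
ft_force: [0.5, 0.4, 4.3]
width: 0.0401
```

```bash
cat >> h.py <<'E'
def zz(tag,f=1):
    s=sense(); p=s['ee_pos']; print(s['time'],p.round(4),s['ft_force'].round(1),s['width'])
    out=[]
    for n in ('side','scene'):
        im,m=snap(n,n[0]+tag+'.png'); u,v=proj(m,p-[0,0,.06]).astype(int); r=35*f
        u=min(max(u,r),640-r);v=min(max(v,r),400-r)
        c=im[v-r:v+r,u-r:u+r]; out.append(cv2.resize(c,(400,400),interpolation=cv2.INTER_CUBIC))
    cv2.imwrite('pics/z'+tag+'.png',np.hstack(out)[:,:,::-1])
E
python3 -c "
from h import *
zz('11')"
```

```text
9.35 [0.5113 0.2497 0.1248] [0.5 0.4 4.3] 0.04014770466558106
```

View pics/z11.png

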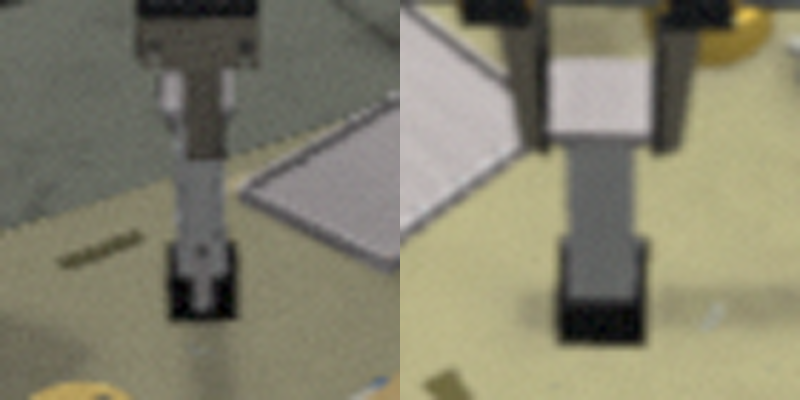

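Now it is vertical and flat: in the side view the tube is straight above the housing at (203,290). I'll grip hard and give it a first rap.

Emit:
jog_arm(
  steps=[0.8,0,0,0,0,0.8,0,0,0,0,0.8,0,0,-1,0,0.8,0,0,-1,0,0.8,0,0,-1,0,0.8,0,0,0,0,0.8,0,0,1.6,0,0.8,0,0,1.6,0,0.8,0,0,0,0],
  newtons=45,
)

```text
time: 10.2
ee_pos: [0.5115, 0.2495, 0.1223]
orientation: [0.0, 0.87, 0.493, 0.001]
ft_force: [-0.2, 0.7, -2.4]
width: 0.0392
```

```bash
python3 -c "
from h import *
zz('12')"
```

```text
10.2 [0.5115 0.2495 0.1223] [-0.2  0.7 -2.4] 0.03924344850702397
```

View pics/z12.png

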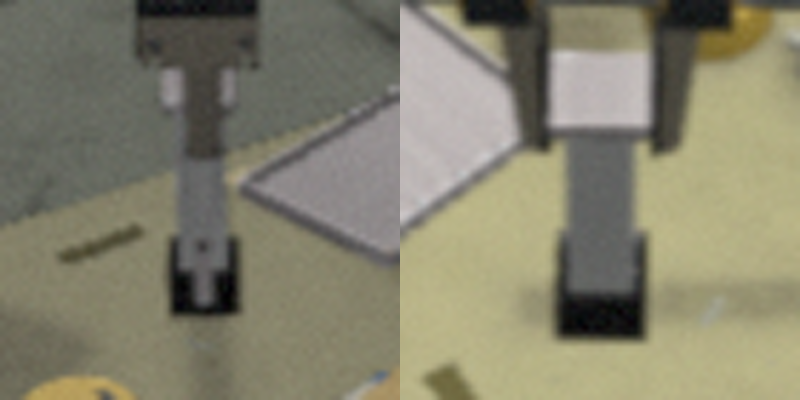

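The force reading suggests it may not have stopped hard. I'll rap again, deeper.

Emit:
jog_arm(
  steps=[0.8,0,0,-1.5,0,0.8,0,0,-1.5,0,0.8,0,0,0,0,0.8,0,0,1.8,0,0.8,0,0,1.7,0],
)

```text
time: 10.72
ee_pos: [0.5124, 0.2498, 0.1188]
orientation: [0.001, 0.87, 0.493, 0.002]
ft_force: [-5.0, -1.2, 62.9]
width: 0.0395
```

Emit:
jog_arm(
  steps=[0.8,0,0,0,0],
)

```text
time: 10.8
ee_pos: [0.5121, 0.2496, 0.1177]
orientation: [0.001, 0.87, 0.493, 0.002]
ft_force: [2.0, 0.3, 1.9]
width: 0.0393
```

```bash
python3 -c "
from h import *
zz('13')"
```

```text
10.8 [0.5121 0.2496 0.1177] [2.  0.3 1.9] 0.0393279764677645
```

View pics/z13.png

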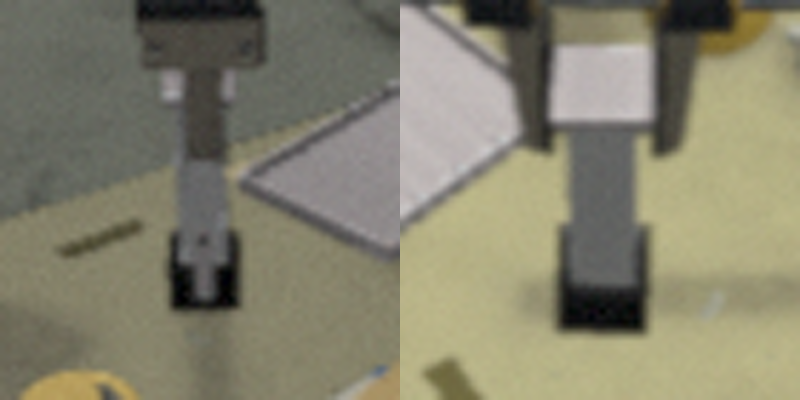

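That was a firm stop at 63 N. One more rap, then I'll lift and look.

Emit:
jog_arm(
  steps=[0.8,0,0,-1.5,0,0.8,0,0,-1.5,0,0.8,0,0,0,0,0.8,0,0,1.6,0,0.8,0,0,1.6,0,0.8,0,0,0,0,0.8,0,0,-1,0,0.8,0,0,-1,0,0.8,0,0,-1,0,0.8,0,0,-1,0,0.8,0,0,0,0],
)

```text
time: 11.82
ee_pos: [0.5123, 0.2498, 0.1584]
orientation: [0.001, 0.87, 0.493, 0.002]
ft_force: [0.0, 0.2, -2.4]
width: 0.0395
```

```bash
python3 -c "
from h import *
zz('14')"
```

```text
11.8167 [0.5123 0.2498 0.1584] [ 0.   0.2 -2.4] 0.039535719430225075
```

View pics/z14.png

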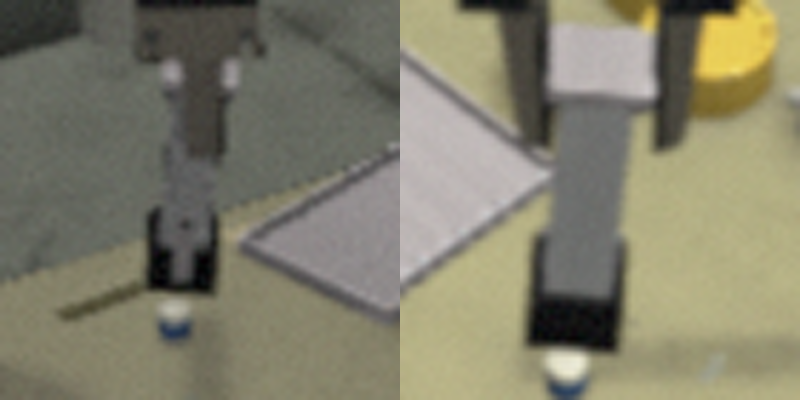

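The canister is out and standing on the bench, at (175,320) in the side crop. I'll locate it.

Run:
```python
from h import *
p=np.array([.5123,.2498,.1584])
for n,(a,b) in (('s14.png',(174,307)),('c14.png',(567,362))):
    m=load(n); u,v=proj(m,p-[0,0,.06]).astype(int); u-=35;v-=35
    a%=400
    X=onz(m,u+a*70/400,v+b*70/400,.022); print(n,X)
    # edges of bench? tray
m=load('w1.png')
for u,v in [(262,189),(300,262),(348,330),(158,8)]: print(onz(m,u,v,0))
```

```text
s14.png [0.50389039 0.26194646 0.022     ]Traceback (most recent call last):
  File "<stdin>", line 4, in <module>
  File "h.py", line 16, in load
    return dict(np.load('pics/'+f+'.npz'))
                ~~~~~~~^^^^^^^^^^^^^^^^^^
    fid = stack.enter_context(open(os.fspath(file), "rb"))
                              ~~~~^^^^^^^^^^^^^^^^^^^^^^^
FileNotFoundError: [Errno 2] No such file or directory: 'pics/c14.png.npz'
```

```bash
sed -i "s/n\[0\]+tag/n[:2]+tag/" h.py
python3 - <<'E'
from h import *
p=np.array([.5123,.2498,.1584])
m=load('s14.png'); u,v=proj(m,p-[0,0,.06]).astype(int); u-=35;v-=35
print(onz(m,u+167*70/400,v+362*70/400,.022))
m=load('w1.png')
for u,v in [(262,155),(300,222),(340,300),(190,30)]: print('edge',onz(m,u,v,0))
E
```

```text
[0.48683535 0.23700462 0.022     ]
edge [0.38808614 0.29627121 0.        ]
edge [0.38435486 0.20375573 0.        ]
edge [0.37461026 0.08551951 0.        ]
edge [0.39300701 0.44866804 0.        ]
```

Run:
```python
from h import *
m=load('w1.png')
for n,u,v,z in [('mk',478,46,.008),('mk',548,135,.008),('green',515,172,0),('cap',507,196,.031),('box',540,190,.03),('pot',500,10,.02),('tray r',357,38,.012),('tray b',281,117,.012),('bot',530,260,.1)]: print(n,onz(m,u,v,z).round(3))
```

```text
mk [0.649 0.28  0.008]
mk [0.681 0.153 0.008]
green [0.636 0.129 0.   ]
cap [0.604 0.123 0.031]
box [0.639 0.11  0.03 ]
pot [0.677 0.301 0.02 ]
tray r [0.541 0.35  0.012]
tray b [0.431 0.321 0.012]
bot [0.572 0.09  0.1  ]
```

The canister stands near (0.487, 0.237). I'll carry the magazine to clear bench, set it mouth down, re-grip higher on the flange, then lay it down there.

Emit:
jog_arm(
  steps=[0.8,1.3,1.1,0,0,0.8,1.3,1.1,0,0,0.8,1.3,1.1,0,0,0.8,1.3,1.1,0,0,0.8,0,0,1,0,0.8,0,0,1,0,0.8,0,0,1,0,0.8,0,0,0.7,0,0.8,0,0,0.2,0,0.8,0,0,0.1,0,0.8,0,0,0.1,0,0.8,0,0,0,0],
  newtons=15,
)

```text
time: 12.92
ee_pos: [0.575, 0.2713, 0.1143]
orientation: [-0.0, 0.87, 0.493, 0.0]
ft_force: [0.1, 0.2, -3.4]
width: 0.0396
```

```bash
python3 -c "
from h import *
zz('15')"
```

```text
12.9167 [0.575  0.2713 0.1143] [ 0.1  0.2 -3.4] 0.03962648679982829
```

View pics/z15.png

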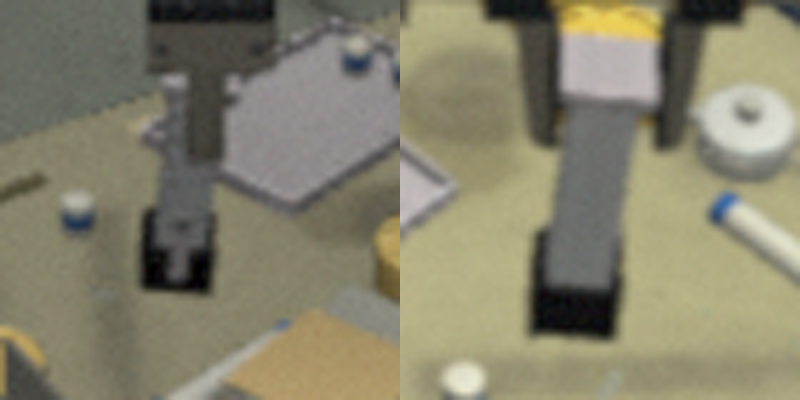

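It is still hanging, leaning about 8° sideways. I'll lower further until it makes contact.

Emit:
jog_arm(
  steps=[0.8,0,0,0.2,0,0.8,0,0,0.2,0,0.8,0,0,0.2,0,0.8,0,0,0,0],
  newtons=6,
)

```text
time: 13.35
ee_pos: [0.5773, 0.2719, 0.1111]
orientation: [0.001, 0.87, 0.493, 0.003]
ft_force: [-0.2, 0.7, 6.5]
width: 0.0397
```

```bash
python3 -c "
from h import *
zz('16')"
```

```text
13.35 [0.5773 0.2719 0.1111] [-0.2  0.7  6.5] 0.03967431232866925
```

View pics/z16.png

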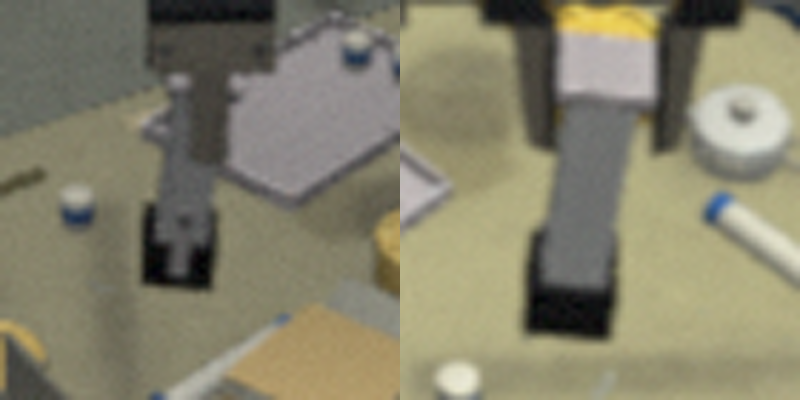

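There is contact on one edge. I'll open a little so it drops flat, confined by the fingers.

Emit:
jog_arm(
  steps=[0.5,0,0,0,0,0.5,0,0,0,0,0.5,0,0,0,0],
)

```text
time: 13.7
ee_pos: [0.5751, 0.2713, 0.1081]
orientation: [-0.0, 0.87, 0.493, -0.0]
ft_force: [0.2, -0.7, 0.0]
width: 0.0461
```

```bash
python3 -c "
from h import *
zz('17')"
```

```text
13.7 [0.5751 0.2713 0.1081] [ 0.2 -0.7  0. ] 0.046090230443859764
```

View pics/z17.png

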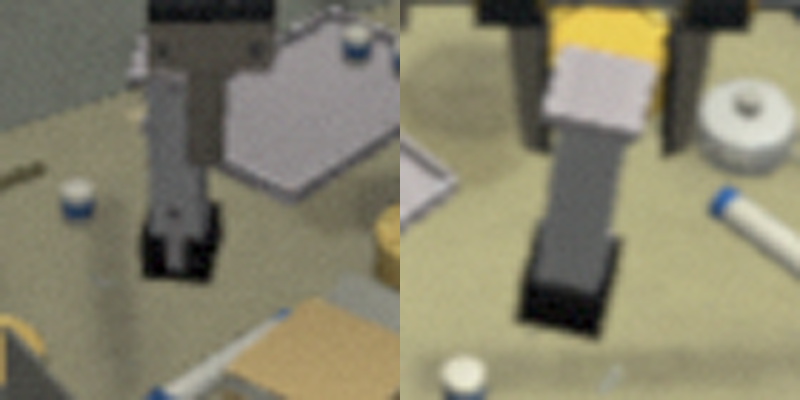

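Emit:
jog_arm(
  steps=[0.5,0,0,0,0,0.5,0,0,0,0],
)

```text
time: 13.97
ee_pos: [0.575, 0.2713, 0.1078]
orientation: [-0.0, 0.87, 0.493, -0.0]
ft_force: [-1.0, 0.4, 0.8]
width: 0.0458
```

```bash
python3 -c "
from h import *
zz('18')
snap('wrist','w18.png')"
```

```text
13.9667 [0.575  0.2713 0.1078] [-1.   0.4  0.8] 0.045841788698691655
```

View pics/z18.png

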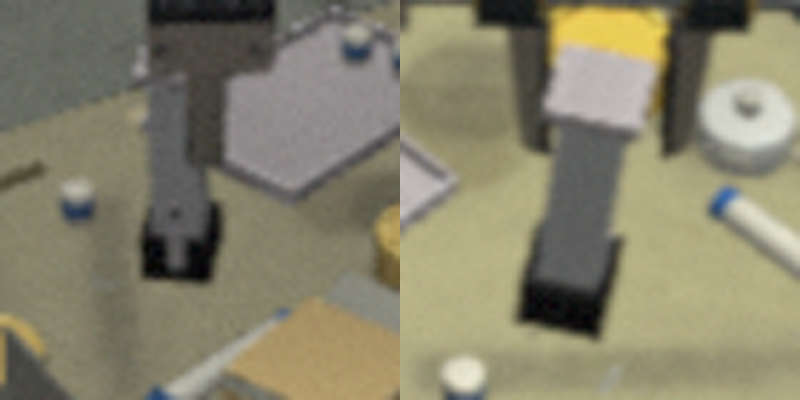

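View pics/w18.png

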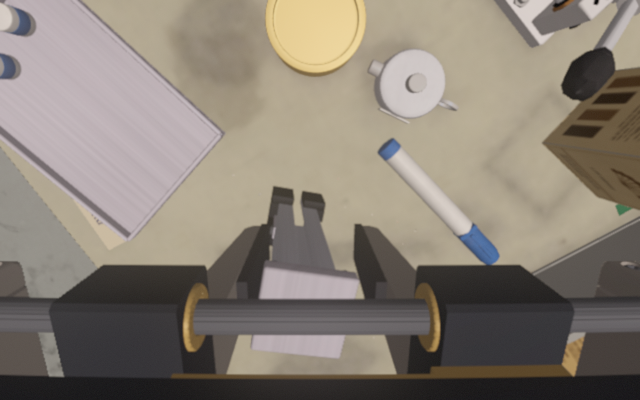

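The magazine is caught diagonally between the fingers, with about 8° of yaw and about 10° of lean. That lean is inside its tipping limit, so I'll open a bit more and let it settle flat.

Emit:
jog_arm(
  steps=[0.4,0,0,0,0,0.4,0,0,0,0,0.4,0,0,0,0,0.4,0,0,0,0],
)

```text
time: 14.45
ee_pos: [0.5751, 0.2713, 0.1081]
orientation: [0.0, 0.87, 0.493, 0.0]
ft_force: [0.1, 1.3, 0.8]
width: 0.0553
```

```bash
python3 -c "
from h import *
zz('19')
snap('wrist','w19.png')"
```

```text
14.45 [0.5751 0.2713 0.1081] [0.1 1.3 0.8] 0.055290313736536034
```

View pics/z19.png

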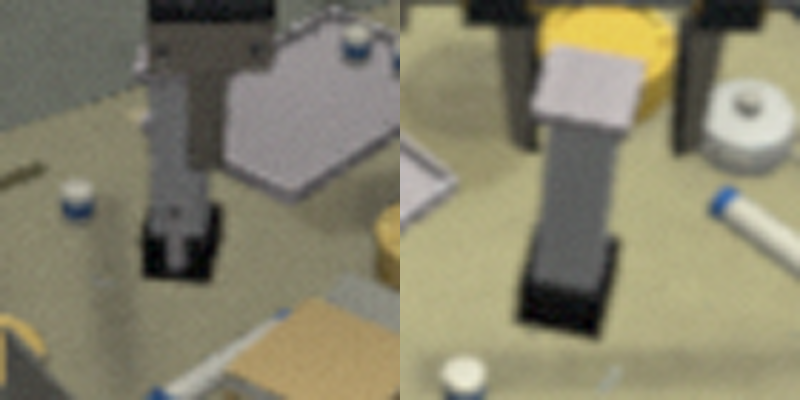

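View pics/w19.png

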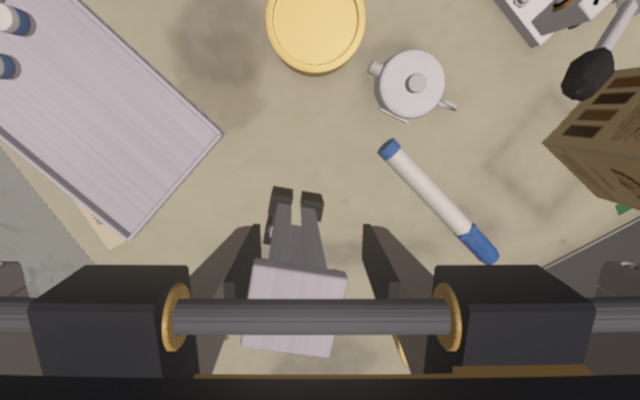

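Run:
```python
from h import *
m=load('sc19.png'); p=np.array([.5751,.2713,.1081]); u,v=proj(m,p-[0,0,.06]).astype(int);u-=35;v-=35
C=lambda a,b,z:onz(m,u+(a-400)*.175,v+b*.175,z).round(4)
print('foot face', [C(*q,.14) for q in ((547,50),(647,58),(629,130),(531,118))], np.mean([C(*q,.14) for q in ((547,50),(647,58),(629,130),(531,118))],0))
print('mouth bottom front', C(517,322,0),C(599,337,0), 'right back top z.028',C(618,240,.028))
w=load('w19.png')
Q=[onz(w,*q,.14) for q in ((253,260),(346,271),(331,356),(241,346))]; print(np.mean(Q,0),[q.round(4) for q in Q])
print('housing top', [onz(w,*q,.028) for q in ((272,188),(325,193))])
s=load('si19.png'); u,v=proj(s,p-[0,0,.06]).astype(int);u-=35;v-=35
print('side mouth', [onz(s,u+a*.175,v+b*.175,0).round(4) for a,b in ((145,273),(210,280))])
```

```text
foot face [array([0.5544, 0.2862, 0.14  ]), array([0.5876, 0.2622, 0.14  ]), array([0.5601, 0.2311, 0.14  ]), array([0.5295, 0.2558, 0.14  ])] [0.5579   0.258825 0.14    ]
mouth bottom front [0.529  0.2658 0.    ] [0.5566 0.2404 0.    ] right back top z.028 [0.5801 0.2649 0.028 ]
[0.561266   0.26405498 0.14      ] [array([0.5596, 0.2922, 0.14  ]), array([0.5899, 0.2683, 0.14  ]), array([0.5636, 0.2353, 0.14  ]), array([0.532 , 0.2604, 0.14  ])]
housing top [array([0.55784612, 0.29835712, 0.028     ]), array([0.58920221, 0.27515601, 0.028     ])]
side mouth [array([0.5575, 0.2462, 0.    ]), array([0.5824, 0.2729, 0.    ])]
```

Triangulation puts the foot centre at (0.560, 0.263) and the mouth centre at about (0.555, 0.269). The magazine is standing plumb, mouth down, yawed about −7° from the tool. I'll realign, raise and re-grip the flange lightly.

Emit:
jog_arm(
  steps=[0.4,0,-0.45,0,0,0.4,0,-0.45,0,0,0.4,-0.75,0,0,0.06,0.4,-0.75,0,0,0.06,0.4,0,0,-1.3,0,0.4,0,0,-1.3,0,0.4,0,0,0,0,0.8,0,0,0,0,0.8,0,0,0,0,0.8,0,0,0,0,0.8,0,0,0,0],
  newtons=8,
)

```text
time: 15.52
ee_pos: [0.5594, 0.2635, 0.1342]
orientation: [-0.0, 0.898, 0.44, 0.0]
ft_force: [0.4, 0.7, 2.8]
width: 0.0402
```

```bash
python3 -c "
from h import *
zz('20')"
```

```text
15.5167 [0.5594 0.2635 0.1342] [0.4 0.7 2.8] 0.04023592521389018
```

View pics/z20.png

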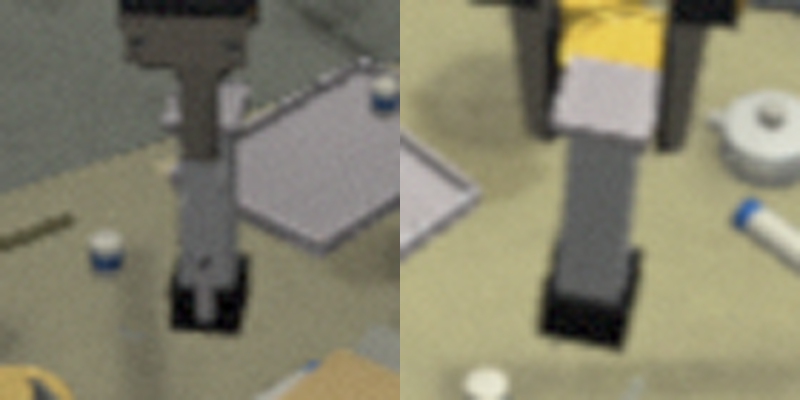

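Emit:
jog_arm(
  steps=[0.8,0,0,-0.3,0,0.8,0,0,-0.3,0,0.8,0.7,0.5,0,0,0.8,0.7,0.5,0,0,0.8,0.6,0.5,0,0,0.8,0,0,0.3,0,0.8,0,0,0.3,0],
)

```text
time: 16.2
ee_pos: [0.5835, 0.2698, 0.1338]
orientation: [-0.0, 0.898, 0.44, -0.0]
ft_force: [-1.6, -0.1, 7.6]
width: 0.04
```

Emit:
jog_arm(
  steps=[0.8,0,0,0,0,0.8,-0.6,0,0,0,0.8,-0.6,0,0,0,0.8,-0.6,0,0,0,0.8,-0.6,0,0,0,0.8,-0.6,0,0,0,0.8,-0.6,0,0.1,0],
  newtons=4,
)

```text
time: 16.78
ee_pos: [0.561, 0.2409, 0.1333]
orientation: [0.0, 0.898, 0.44, 0.0]
ft_force: [0.2, 0.3, 0.4]
width: 0.0399
```

```bash
python3 -c "
from h import *
zz('21')"
```

```text
16.7833 [0.561  0.2409 0.1333] [0.2 0.3 0.4] 0.03987068384802075
```

View pics/z21.png

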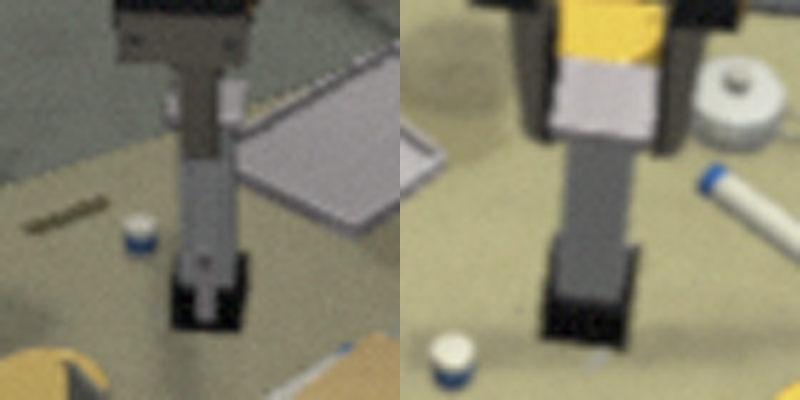

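It slid upright instead of tipping, because the light grip gave no normal force. I'll return forward, press the mouth down, then tip about the rear edge.

Emit:
jog_arm(
  steps=[0.8,0,0,-0.4,0,0.8,0,0,-0.4,0,0.8,1.2,0,0,0,0.8,1.2,0,0,0,0.8,1.1,0,0,0,0.8,0,0,0.4,0,0.8,0,0,0.4,0,0.8,0,0,0.3,0,0.8,0,0,0.1,0],
  newtons=8,
)

```text
time: 17.63
ee_pos: [0.5836, 0.2694, 0.1312]
orientation: [0.0, 0.898, 0.44, 0.001]
ft_force: [-1.6, 0.3, 10.5]
width: 0.0395
```

Emit:
jog_arm(
  steps=[0.8,-0.6,0,0,0,0.8,-0.6,0,0,0,0.8,-0.6,0,0,0,0.8,-0.6,0,0,0],
)

```text
time: 17.97
ee_pos: [0.569, 0.2502, 0.1312]
orientation: [0.0, 0.898, 0.44, 0.002]
ft_force: [-0.5, 1.1, 4.7]
width: 0.0397
```

```bash
python3 -c "
from h import *
zz('22')"
```

```text
17.9667 [0.569  0.2502 0.1312] [-0.5  1.1  4.7] 0.039727553389218316
```

View pics/z22.png

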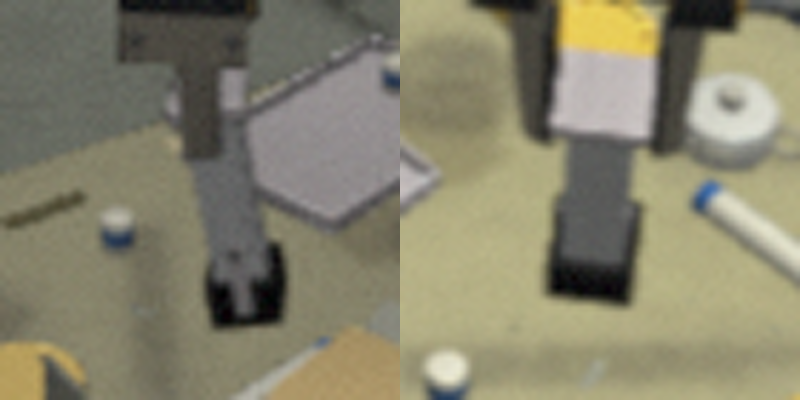

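The magazine tipped about 12° the right way, with the mouth forward. I'll continue laying it down along the arc.

Emit:
jog_arm(
  steps=[0.8,-0.55,0,0.2,0,0.8,-0.55,0,0.2,0,0.8,-0.5,0,0.25,0,0.8,-0.5,0,0.25,0,0.8,-0.45,0,0.4,0,0.8,-0.45,0,0.4,0,0.8,-0.45,0,0.45,0,0.8,-0.45,0,0.45,0,0.8,-0.4,0,0.6,0,0.8,-0.4,0,0.6,0,0.8,-0.4,0,0.6,0,0.8,-0.4,0,0.7,0],
  newtons=6,
)

```text
time: 19.07
ee_pos: [0.5347, 0.2057, 0.0796]
orientation: [0.001, 0.898, 0.44, 0.0]
ft_force: [-3.8, -2.7, 6.9]
width: 0.0398
```

```bash
python3 -c "
from h import *
zz('23')"
```

```text
19.0667 [0.5347 0.2057 0.0796] [-3.8 -2.7  6.9] 0.03981900399895453
```

View pics/z23.png

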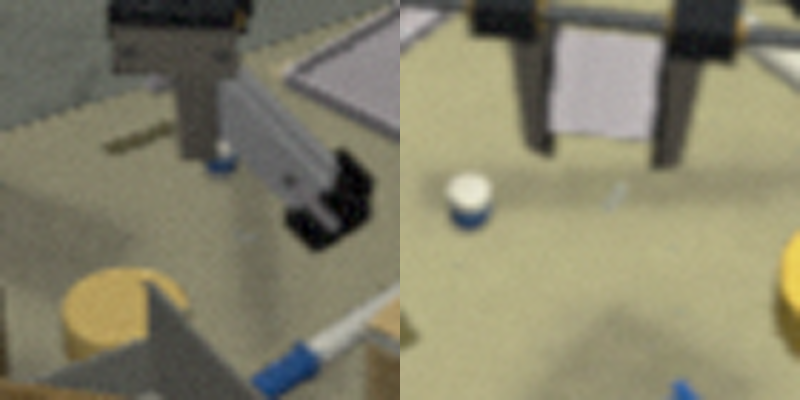

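Emit:
jog_arm(
  steps=[0.8,-0.3,0,0.7,0,0.8,-0.3,0,0.7,0,0.8,-0.3,0,0.7,0,0.8,-0.25,0,0.7,0,0.8,-0.2,0,0.7,0,0.8,-0.2,0,0.7,0,0.8,-0.1,0,0.7,0,0.8,-0.1,0,0.6,0,0.8,-0.1,0,0.5,0,0.8,0,0,0,0],
)

```text
time: 20.0
ee_pos: [0.5221, 0.192, 0.0167]
orientation: [-0.0, 0.898, 0.44, -0.001]
ft_force: [0.6, -0.3, -2.8]
width: 0.0394
```

```bash
python3 -c "
from h import *
zz('24')"
```

```text
20.0 [0.5221 0.192  0.0167] [ 0.6 -0.3 -2.8] 0.039436055260058625
```

View pics/z24.png

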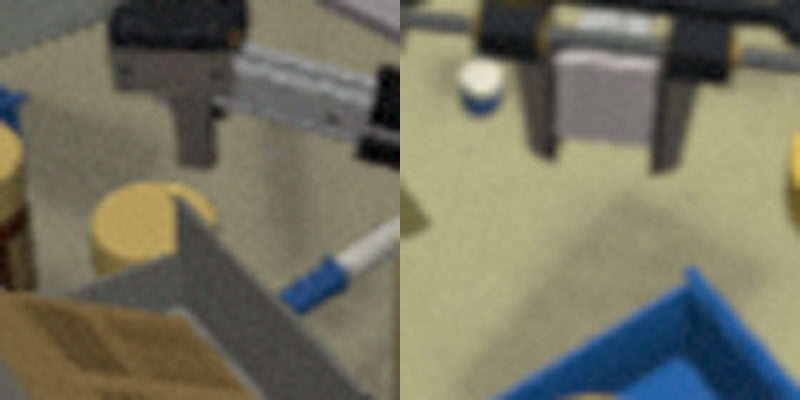

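The magazine is lying flat again. I'll open only a little, since the canister is near the left finger, then lift and look.

Emit:
jog_arm(
  steps=[0.5,0,0,0,0,0.5,0,0,0,0,0.5,0,0,-1,0,0.5,0,0,-2,0,0.5,0,0,-3,0,0.5,0,0,-3,0,0.5,0,0,-3,0,0.5,-2,-1,-3,0,0.5,-2,-1,-1,0,0.5,-2,-1,0,0,0.5,0,0,0,0],
)

```text
time: 21.02
ee_pos: [0.4606, 0.1624, 0.1798]
orientation: [0.0, 0.898, 0.44, 0.0]
ft_force: [-0.8, -1.5, -1.0]
width: 0.0458
```

```bash
python3 -c "
from h import *
s=sense();print(s['time'],s['ee_pos'],s['q'])
snap('wrist','w25.png')"
```

```text
21.0167 [0.46064897 0.16244909 0.17979776] [ 9.12726836e-02 -2.58429058e-02  1.88981194e+00 -3.84648031e-04
  1.27643100e+00  7.51457460e-01]
```

View pics/w25.png

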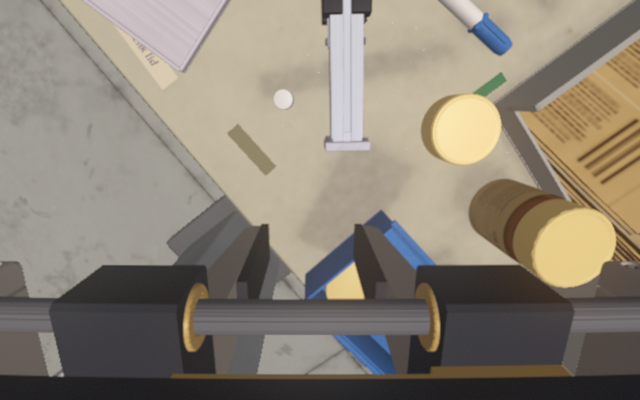

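The wrist view shows the canister standing at (283,99). The magazine is lying flat, with its flange at (347,147) and its housing at (347,10).

Run:
```python
from h import *
m=load('w25.png')
im=m['im'][85:115,268:300]; g=im.min(axis=2)>190; ys,xs=np.nonzero(g); print('can px',xs.mean()+268,ys.mean()+85,len(xs))
X=onz(m,xs.mean()+268,ys.mean()+85,.022); 
f=np.mean([onz(m,*q,.04) for q in ((325,143),(370,142),(370,150),(325,150))],0)
hb=np.mean([onz(m,*q,.04) for q in ((322,21),(372,20))],0)
d=hb-f; print(X,f,hb,np.linalg.norm(d),np.degrees(np.arctan2(d[1],d[0])))
p=np.array([.46065,.16245,.1798]); a=np.radians(52.2); tx=np.array([np.cos(a),np.sin(a)]);ty=np.array([np.sin(a),-np.cos(a)])
for q in (X,f): e=(q-p)[:2]; print(e@tx,e@ty)
m=load('w1.png');
```

```text
can px 282.8188405797101 98.68478260869566 276
[0.48935887 0.24127303 0.022     ] [0.50989298 0.1730446  0.04      ] [0.57042061 0.25589438 0.04      ] 0.10260448475709587 53.84922388346555
0.07987828171887895 -0.025626730694878995
0.03855274805239704 0.03241608090468828
```

Emit:
jog_arm(
  steps=[0.6,2,-0.65,0,0,0.6,2,-0.65,0,0,0.6,2,-0.65,0,0,0.6,2,-0.6,0,0,0.6,0,0,3,0,0.6,0,0,3,0,0.6,0,0,3,0,0.6,0,0,2,0,0.6,0,0,0,0],
)

```text
time: 21.82
ee_pos: [0.4883, 0.2414, 0.0633]
orientation: [-0.001, 0.898, 0.44, -0.004]
ft_force: [-1.2, 0.5, -0.2]
width: 0.0367
```

Run:
```python
from h import *
s=sense();print(s['time'],s['ee_pos'],s['width'])
snap('wrist','w26.png')
m=load('scene0.png'); c=m['im'][235:385,370:520]; cv2.imwrite('pics/zc.png',cv2.resize(c,None,fx=4,fy=4)[:,:,::-1])
```

```text
21.8167 [0.48830082 0.24138676 0.06332311] 0.03674348956430108
```

View pics/w26.png

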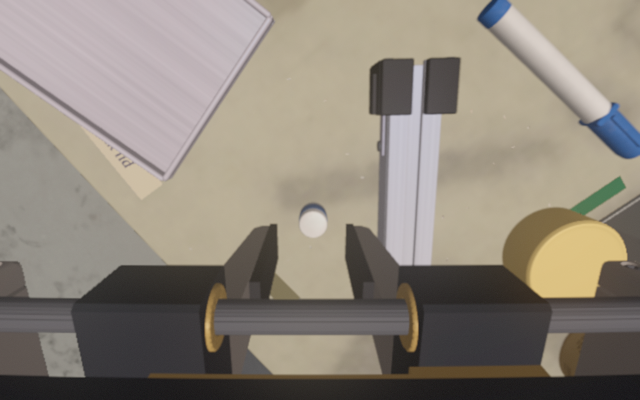

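View pics/zc.png

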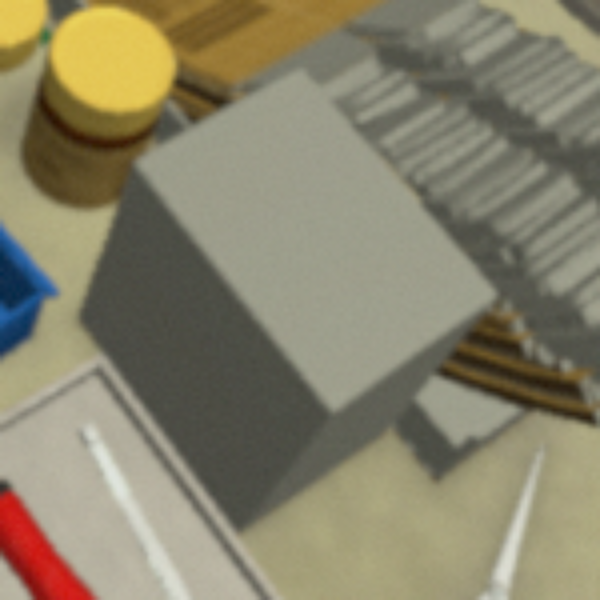

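The canister is centred between the jaws at (313,221). I'll descend and grip it.

Emit:
jog_arm(
  steps=[0.6,0,0,2,0,0.6,0,0,2,0,0.6,0,0,0.5,0,0.6,0,0,0,0,0.95,0,0,0,0,0.95,0,0,0,0,0.95,0,0,0,0,0.95,0,0,0,0,0.95,0,0,-2,0,0.95,0,0,-3,0,0.95,0,0,-4,0,0.95,0,0,0,0],
  newtons=12,
)

```text
time: 22.87
ee_pos: [0.4966, 0.2434, 0.1215]
orientation: [0.001, 0.898, 0.44, 0.007]
ft_force: [1.2, 0.5, 1.6]
width: 0.0173
```

Run:
```python
from h import *
m=load('scene0.png')
for a,b,z in ((140,160,.167),(82,318,0),(298,72,.167),(330,412,.167)): print('case',onz(m,370+a/4,235+b/4,z))
print('bottle',onz(m,370+112/4,235+60/4,.108))
p=sense()['ee_pos']; a=np.radians(52.2); tx=np.array([np.cos(a),np.sin(a)]);ty=np.array([np.sin(a),-np.cos(a)])
e=np.array([.4475,.012])-p[:2]; print(p,e@tx,e@ty)
```

```text
case [ 0.53945348 -0.06100186  0.167     ]
case [ 0.54051345 -0.0620566   0.        ]
case [ 0.63325016 -0.06173171  0.167     ]
case [ 0.53448424 -0.19194028  0.167     ]
bottle [0.59407841 0.01300899 0.108     ]
[0.49664113 0.24335759 0.12151865] -0.21292730312389185 0.10297158742330066
```

Emit:
jog_arm(
  steps=[0.95,-2.1,1.0,0,0,0.95,-2.1,1.0,0,0,0.95,-2.1,1.0,0,0,0.95,-2.1,1.0,0,0,0.95,-2.1,1.0,0,0,0.95,-2.1,1.0,0,0,0.95,-2.1,1.0,0,0,0.95,-2.1,1.0,0,0,0.95,-2.1,1.0,0,0,0.95,-2.1,1.0,0,0,0.95,0,0,0,0,0.95,0,0,0,0],
)

```text
time: 23.87
ee_pos: [0.4419, 0.0141, 0.1135]
orientation: [0.0, 0.899, 0.439, 0.001]
ft_force: [1.6, 0.5, 0.5]
width: 0.0171
```

```bash
python3 -c "
from h import *
zz('27')
snap('wrist','w27.png')"
```

```text
23.8667 [0.4419 0.0141 0.1135] [1.6 0.5 0.5] 0.017127462629280003
```

View pics/z27.png

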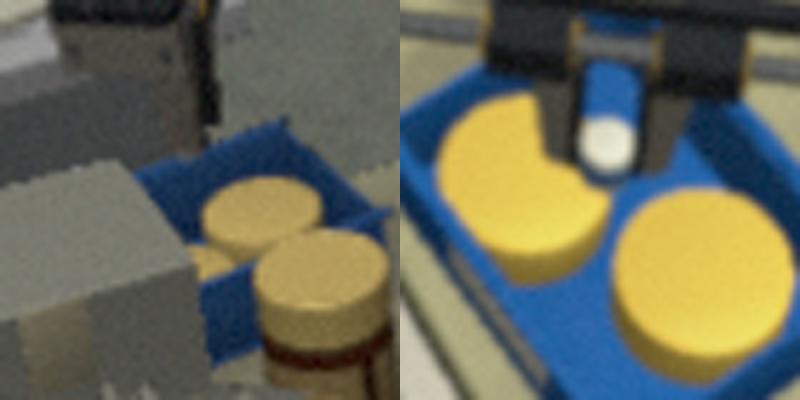

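View pics/w27.png

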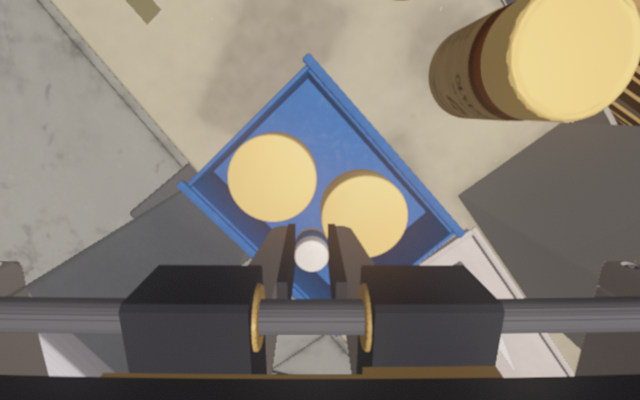

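Run:
```python
from h import *
m=load('w27.png'); p=sense()['ee_pos']
a=np.radians(52.2); tx=np.array([np.cos(a),np.sin(a)]);ty=np.array([np.sin(a),-np.cos(a)])
c1=onz(m,272,177,.033);c2=onz(m,365,214,.033);print(c1,c2)
C=[onz(m,*q,.057) for q in ((309,57),(183,186),(460,234))]; print('rim',C)
for n,q in (('mid',(c1+c2)/2),('free',onz(m,322,130,.003))): e=(q-p)[:2]; print(n,q,e@tx,e@ty)
```

```text
[0.43321118 0.05045054 0.033     ] [ 0.47023223 -0.01393768  0.033     ]
rim [array([0.50258081, 0.09565025, 0.057     ]), array([0.38808433, 0.08386204, 0.057     ]), array([ 0.51490234, -0.0573543 ,  0.057     ])]
mid [0.4517217  0.01825643 0.033     ] 0.008239197039574377 0.006007141314318601
free [0.48207476 0.05294122 0.003     ] 0.054249160708753956 0.008732211641846671
```

Emit:
jog_arm(
  steps=[0.95,0.8,0.6,0,0,0.95,0,0,1.5,0,0.95,0,0,1.5,0,0.95,0,0,1.5,0,0.95,0,0,1.2,0,0.95,0,0,0,0,0.8,0,0,0,0,0.65,0,0,0,0,0.65,0,0,0,0,0.65,0,0,-1,0,0.65,0,0,-3,0,0.65,0,0,-3,0],
)

```text
time: 25.02
ee_pos: [0.4502, 0.0177, 0.1268]
orientation: [-0.001, 0.898, 0.44, -0.001]
ft_force: [0.9, 0.4, -0.3]
width: 0.0324
```

Emit:
jog_arm(
  steps=[0.65,0,0,-2,0,0.65,-1,0,-2,0,0.65,-2,0,0,0,0.65,0,0,0,0],
)

```text
time: 25.35
ee_pos: [0.4332, -0.0079, 0.1686]
orientation: [0.002, 0.898, 0.439, 0.001]
ft_force: [-0.1, 0.8, -0.9]
width: 0.0323
```

```bash
python3 -c "
from h import *
print(sense()['time'],sense()['ee_pos'])
snap('wrist','w28.png')"
```

```text
25.35 [ 0.4331769  -0.00788831  0.1685898 ]
```

View pics/w28.png

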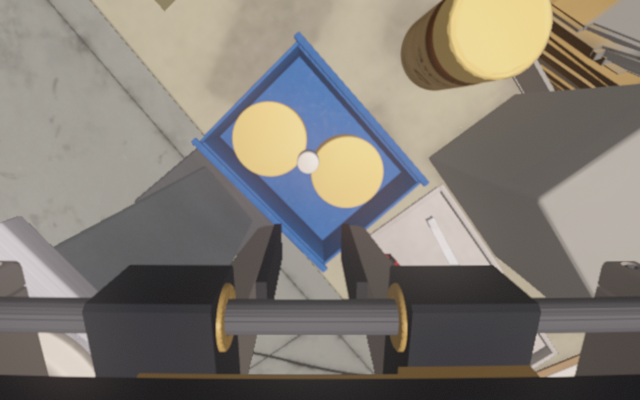

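The canister is standing on the two caps inside the tub, at (308,162). Next is the housing position, from the earlier close view.

Run:
```python
from h import *
m=load('w26.png'); c=m['im'][45:275,360:475]; cv2.imwrite('pics/zh.png',cv2.resize(c,None,fx=2.6,fy=2.6,interpolation=cv2.INTER_CUBIC)[:,:,::-1])
```

```text
(no output)
```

View pics/zh.png

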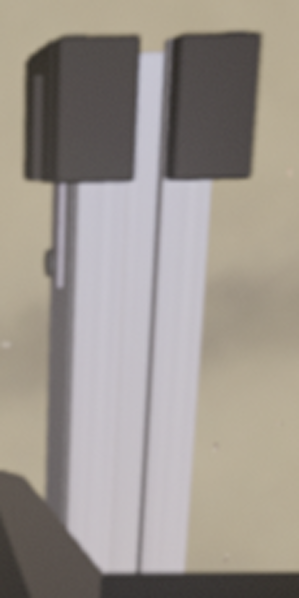

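Run:
```python
from h import *
m=load('w26.png')
Q=[onz(m,360+a/2.6,45+b/2.6,.04) for a,b in ((60,37),(260,33),(250,180),(56,182))]
h=np.mean(Q,0); print([q.round(4) for q in Q],h)
for i,j in ((0,1),(3,2),(3,0),(2,1)):
    d=Q[j]-Q[i]; print(np.linalg.norm(d),np.degrees(np.arctan2(d[1],d[0])))
f=np.array([.5099,.173]); d=h[:2]-f; print(np.linalg.norm(d),np.degrees(np.arctan2(d[1],d[0])))
s=sense();p=s['ee_pos'];o=s['orientation'];a=2*np.arctan2(o[2],o[1]);print(np.degrees(a))
tx=np.array([np.cos(a),np.sin(a)]);ty=np.array([np.sin(a),-np.cos(a)])
e=h[:2]-p[:2];print(p,e@tx,e@ty)
```

```text
[array([0.5749, 0.294 , 0.04  ]), array([0.6064, 0.2707, 0.04  ]), array([0.5899, 0.248 , 0.04  ]), array([0.5584, 0.2717, 0.04  ])] [0.58240534 0.27109482 0.04      ]
0.03920359198987737 -36.38717940882344
0.03951348512046916 -37.00465090577661
0.02766078050397839 53.435149354492125
0.028087348527026334 54.06532733823705
0.12198203883401242 53.53058691975588
52.0806140068159
[ 0.43314943 -0.00696294  0.16752831] 0.3110786836597177 -0.05313655970206303
```

Emit:
jog_arm(
  steps=[0.3,2.6,-0.45,0,0,0.3,2.6,-0.45,0,0,0.3,2.6,-0.45,0,0,0.3,2.6,-0.45,0,0,0.3,2.6,-0.45,0,0,0.3,2.6,-0.45,0,0,0.3,2.6,-0.45,0,0,0.3,2.6,-0.45,0,0,0.3,2.6,-0.45,0,0,0.3,2.6,-0.45,0,0,0.3,2.6,-0.45,0,0,0.3,2.5,-0.35,0,0],
)

```text
time: 26.4
ee_pos: [0.5816, 0.2741, 0.1653]
orientation: [-0.0, 0.898, 0.44, -0.001]
ft_force: [-0.6, -0.1, 0.6]
width: 0.0644
```

Emit:
jog_arm(
  steps=[0.3,0,0,0,-0.025,0.3,0,0,3,0,0.3,0,0,3,0,0.3,0,0,3,0,0.3,0,0,1.8,0,0.3,0,0,0,0],
)

```text
time: 26.9
ee_pos: [0.5772, 0.2708, 0.0523]
orientation: [-0.001, 0.892, 0.451, -0.005]
ft_force: [-1.4, 0.4, -1.6]
width: 0.0644
```

```bash
python3 -c "
from h import *
s=sense();print(s['time'],s['ee_pos'],s['orientation'],s['width'])
snap('wrist','w29.png')
print(proj(camera_model('wrist'),[.5824,.2711,.04]))"
```

```text
26.9 [0.57719357 0.270758   0.05226895] [-0.00118893  0.89243776  0.45113778 -0.00530391] 0.06436577839431075
[316.61640562 236.36028151]
```

View pics/w29.png

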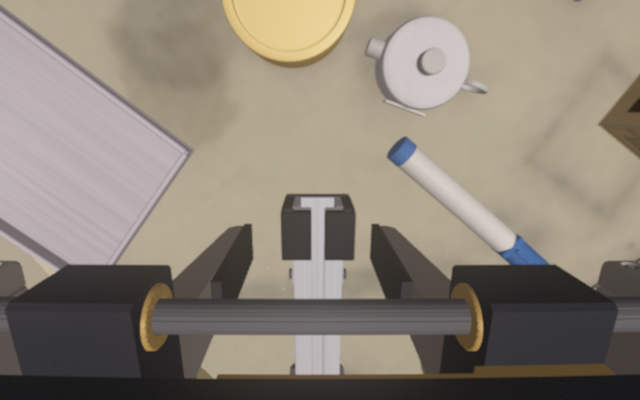

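The housing is centred at (318,232), as predicted. I'll descend and grip it lightly.

Emit:
jog_arm(
  steps=[0.3,0,0,1.5,0,0.3,0,0,1.3,0,0.3,0,0,0,0,0.3,0,0,0,0],
)

```text
time: 27.28
ee_pos: [0.5815, 0.2718, 0.0302]
orientation: [-0.0, 0.893, 0.451, -0.0]
ft_force: [0.2, -0.2, -0.1]
width: 0.0643
```

Emit:
jog_arm(
  steps=[0.3,0,0,0.2,0,0.8,0,0,0,0,0.8,0,0,0,0,0.8,0,0,0,0,0.8,0,0,0,0,0.8,0,0,0,0],
  newtons=6,
)

```text
time: 27.78
ee_pos: [0.5821, 0.2719, 0.0285]
orientation: [0.0, 0.893, 0.451, 0.0]
ft_force: [0.4, 0.5, 1.8]
width: 0.0403
```

Emit:
jog_arm(
  steps=[0.5,0,0,0,0,0.5,0,0,0,0,0.5,0,0,0.5,0,0.5,0,0,0.5,0,0.5,0,0,0,0,0.8,0,0,0,0,0.8,0,0,0,0,0.8,0,0,0,0],
  newtons=6,
)

```text
time: 28.45
ee_pos: [0.5815, 0.2717, 0.0177]
orientation: [-0.0, 0.893, 0.451, -0.0]
ft_force: [-0.7, -0.1, -1.4]
width: 0.0401
```

Gripped at the right height. Now I'll swing the foot down, moving toward tool −x while lifting.

Emit:
jog_arm(
  steps=[0.8,-0.1,0,-0.8,0,0.8,-0.1,0,-0.8,0,0.8,-0.15,0,-0.8,0,0.8,-0.2,0,-0.8,0,0.8,-0.25,0,-0.75,0,0.8,-0.25,0,-0.75,0,0.8,-0.3,0,-0.65,0,0.8,-0.3,0,-0.65,0,0.8,-0.35,0,-0.6,0,0.8,-0.35,0,-0.6,0,0.8,-0.4,0,-0.55,0,0.8,-0.4,0,-0.55,0],
)

```text
time: 29.45
ee_pos: [0.5627, 0.2461, 0.1015]
orientation: [-0.0, 0.893, 0.451, -0.0]
ft_force: [-0.7, 0.5, -2.5]
width: 0.0398
```

Emit:
jog_arm(
  steps=[0.8,-0.4,0,-0.45,0,0.8,-0.4,0,-0.45,0,0.8,-0.45,0,-0.35,0,0.8,-0.45,0,-0.35,0,0.8,-0.5,0,-0.25,0,0.8,-0.5,0,-0.25,0,0.8,-0.5,0,-0.15,0,0.8,-0.5,0,-0.15,0],
)

```text
time: 30.12
ee_pos: [0.5408, 0.2162, 0.1251]
orientation: [-0.0, 0.893, 0.451, -0.0]
ft_force: [-0.5, 0.0, -2.7]
width: 0.0403
```

```bash
python3 -c "
from h import *
zz('30')"
```

```text
30.1167 [0.5408 0.2162 0.1251] [-0.5  0.  -2.7] 0.04028324578200689
```

View pics/z30.png

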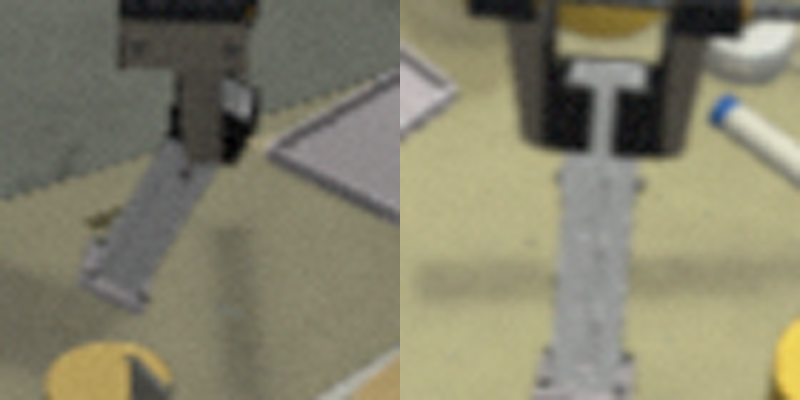

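It is held clear but tilted about 30°. I'll ease the grip to 3 N and give a small shake so it swings down.

Emit:
jog_arm(
  steps=[0.8,0,0,-0.4,0,0.8,0,0,-0.4,0,0.8,0,0,0,0,0.8,-1.5,0,0,0,0.8,0,0,0,0,0.8,1.5,0,0,0,0.8,0,0,0,0,0.8,0,0,0,0],
  newtons=3,
)

```text
time: 30.88
ee_pos: [0.5414, 0.2171, 0.1332]
orientation: [0.0, 0.892, 0.451, 0.0]
ft_force: [0.5, -0.5, -1.8]
width: 0.0402
```

```bash
python3 -c "
from h import *
zz('31')"
```

```text
30.8833 [0.5414 0.2171 0.1332] [ 0.5 -0.5 -1.8] 0.040162997141075976
```

View pics/z31.png

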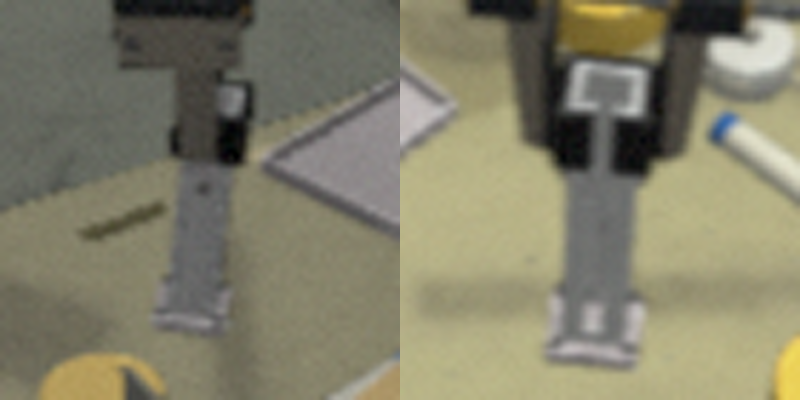

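The tilt is now about 8° and the bore looks empty. I'll square the foot on the bench as before.

Emit:
jog_arm(
  steps=[0.8,0,0,0.5,0,0.8,0,0,0.5,0,0.8,-0.1,0,0.3,0,0.8,-0.3,0,0.1,0,0.8,-0.3,0,0.1,0,0.8,-0.3,0,0,0,0.8,-0.3,0,0,0,0.8,-0.3,0,0.1,0,0.8,0,0,0.1,0,0.8,0,0,0,0],
  newtons=4,
)

```text
time: 31.82
ee_pos: [0.5322, 0.2039, 0.117]
orientation: [0.0, 0.893, 0.451, 0.001]
ft_force: [0.0, 0.4, 4.4]
width: 0.0401
```

```bash
python3 -c "
from h import *
zz('32')"
```

```text
31.8167 [0.5322 0.2039 0.117 ] [0.  0.4 4.4] 0.0401458156105038
```

View pics/z32.png

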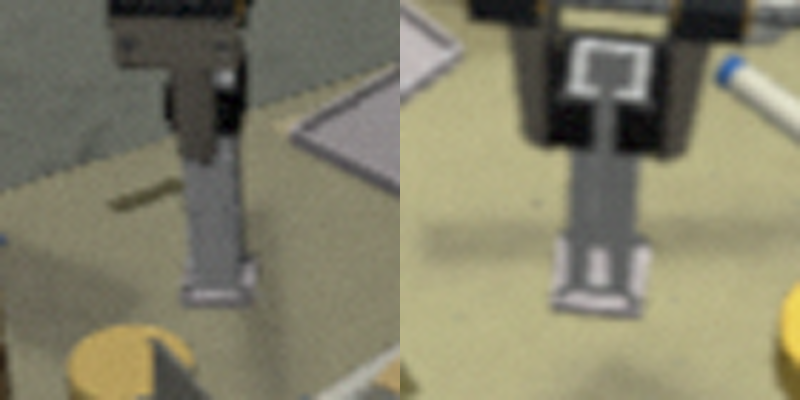

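It is nearly vertical and seated. I'll grip firmly, lift and carry it over the free part of the tray, around (0.468, 0.403).

Emit:
jog_arm(
  steps=[0.8,0,0,0,0,0.8,0,0,0,0,0.8,0,0,-1,0,0.8,0,0,-1,0,0.8,0,0,-1,0,0.8,0,0,-1,0,0.8,0.6,-0.8,0,0,0.8,1.0,-1.4,0,0,0.8,1.2,-1.7,0,0,0.8,1.2,-1.7,0,0,0.8,1.2,-1.7,0,0,0.8,1.2,-1.7,0,0],
  newtons=25,
)

```text
time: 32.92
ee_pos: [0.4962, 0.3102, 0.1559]
orientation: [-0.0, 0.893, 0.451, -0.0]
ft_force: [0.2, -1.0, -1.8]
width: 0.04
```

Emit:
jog_arm(
  steps=[0.8,1.2,-1.7,0,0,0.8,1.2,-1.7,0,0,0.8,1.2,-1.7,0,0,0.8,1.2,-1.6,0,0,0.8,0.8,-1.2,0,0,0.8,0,0,0,0,0.8,0,0,0,0],
)

```text
time: 33.5
ee_pos: [0.4662, 0.4011, 0.1559]
orientation: [0.0, 0.892, 0.452, -0.0]
ft_force: [-0.1, -0.2, -2.5]
width: 0.0396
```

```bash
python3 -c "
from h import *
zz('33')"
```

```text
33.5 [0.4662 0.4011 0.1559] [-0.1 -0.2 -2.5] 0.03960716055035215
```

View pics/z33.png

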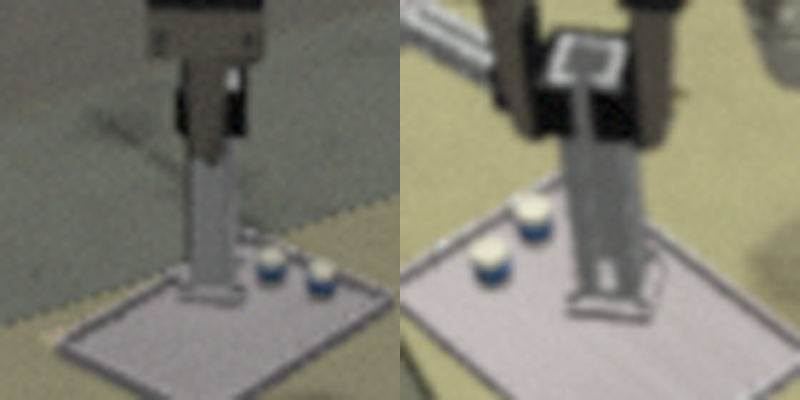

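It is over the tray, plumb and clear of the spares. I'll lower it.

Emit:
jog_arm(
  steps=[0.8,0,0,1,0,0.8,0,0,1,0,0.8,0,0,0.7,0,0.8,0,0,0.3,0,0.8,0,0,0.3,0,0.8,0,0,0.2,0,0.8,0,0,0.2,0,0.8,0,0,0,0],
  newtons=8,
)

```text
time: 34.27
ee_pos: [0.467, 0.4008, 0.1192]
orientation: [-0.0, 0.893, 0.451, 0.0]
ft_force: [-0.5, -0.1, -1.9]
width: 0.0402
```

```bash
python3 -c "
from h import *
zz('34')"
```

```text
34.2667 [0.467  0.4008 0.1192] [-0.5 -0.1 -1.9] 0.04020885672704822
```

View pics/z34.png

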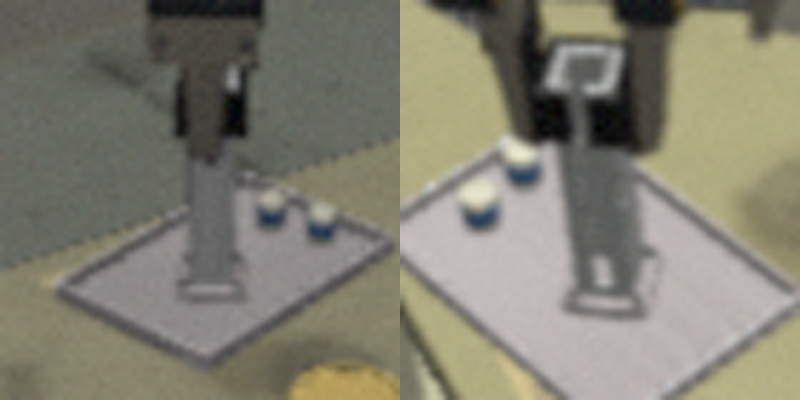

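Force is still −1.9 N, so it is just touching or slightly above. I'll go down a few mm more at low grip.

Emit:
jog_arm(
  steps=[0.8,0,0,0.1,0,0.8,0,0,0.1,0,0.8,0,0,0.1,0,0.8,0,0,0,0],
  newtons=4,
)

```text
time: 34.7
ee_pos: [0.4679, 0.4018, 0.118]
orientation: [-0.0, 0.893, 0.451, 0.002]
ft_force: [-0.2, 1.2, 5.1]
width: 0.0401
```

Contact. I'll release slowly and check.

Emit:
jog_arm(
  steps=[0.55,0,0,0,0,0.5,0,0,0,0,0.45,0,0,0,0,0.4,0,0,0,0,0.4,0,0,0,0],
  newtons=3,
)

```text
time: 35.12
ee_pos: [0.4666, 0.4005, 0.1158]
orientation: [0.0, 0.893, 0.451, -0.0]
ft_force: [-0.0, -0.8, -0.2]
width: 0.0553
```

```bash
python3 -c "
from h import *
zz('35'); snap('wrist','w35.png')"
```

```text
35.1167 [0.4666 0.4005 0.1158] [-0.  -0.8 -0.2] 0.05533900197484708
```

View pics/z35.png

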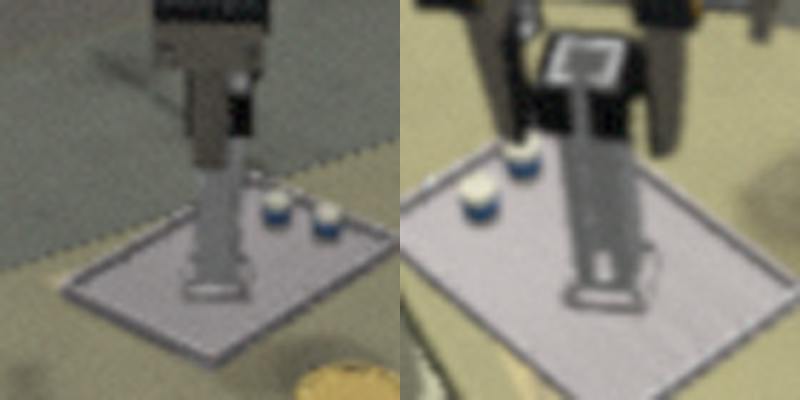

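View pics/w35.png

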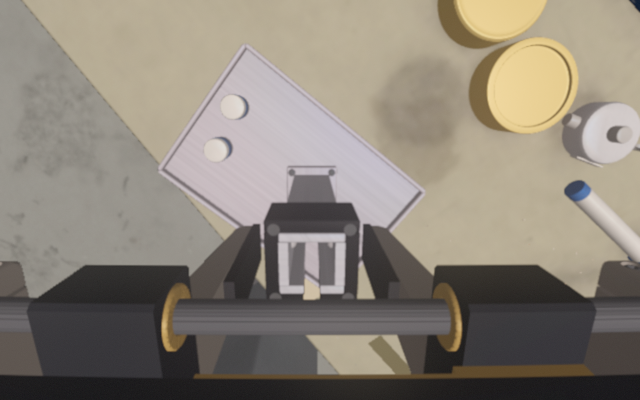

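The magazine is free between the fingers, with its mouth up and an empty bore at (312,262). I'll lift straight up and then back off.

Emit:
jog_arm(
  steps=[0.3,0,0,0,0,0.3,0,0,-1,0,0.3,0,0,-2,0,0.3,0,0,-3,0,0.3,0,0,-3,0,0.3,0,0,-3,0,0.3,-2,0,-2,0,0.3,-3,0,0,0,0.3,-3,0,0,0,0.3,-3,0,0,0,0.3,0,0,0,0,0.3,0,0,0,0],
)

```text
time: 36.27
ee_pos: [0.4011, 0.3116, 0.2569]
orientation: [-0.0, 0.893, 0.451, 0.001]
ft_force: [-0.3, 0.1, 0.1]
width: 0.0644
```

Run:
```python
from h import *
s=sense();print(s['time'],s['ee_pos'])
snap('wrist','w36.png'); snap('scene','sc36.png'); im,m=snap('side','si36.png')
a=cv2.imread('pics/sc36.png')[100:350,180:430]; b=im[100:350,200:450][:,:,::-1]
cv2.imwrite('pics/z36.png',cv2.resize(np.hstack([a,b]),(800,400),interpolation=cv2.INTER_CUBIC))
```

```text
36.2667 [0.40109504 0.31159845 0.25694786]
```

View pics/z36.png

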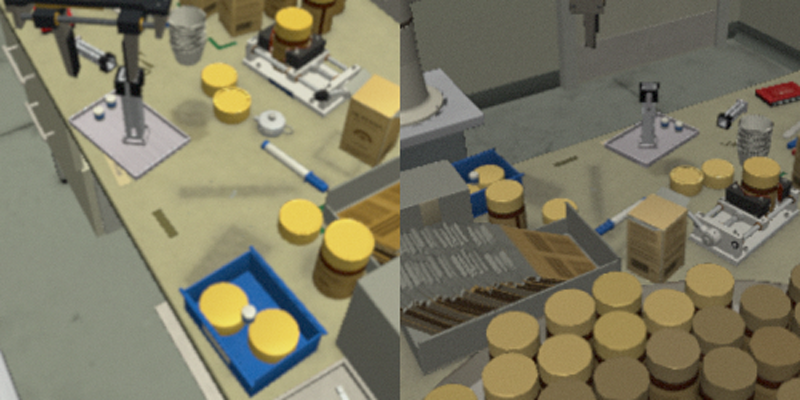

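View pics/w36.png

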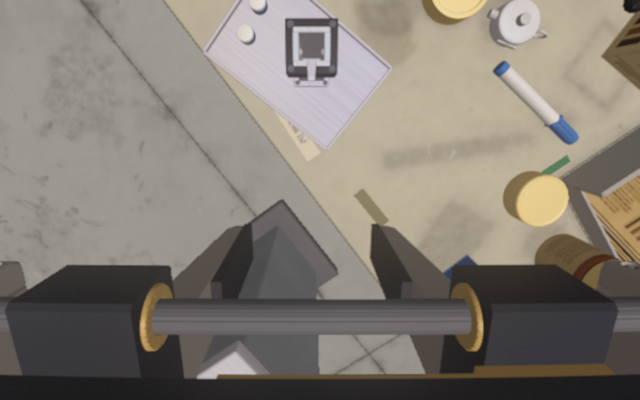

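The magazine stands upright in the tray with its bore empty. The spares and bystanders haven't moved, and the canister is in the tub between the two caps. The gripper is clear, so I'm handing in.

```bash
python3 -c "
from h import *
print(sign_off())"
```

```text
the job is handed in; nothing more can be done
None
```

The job is done and handed in at about 36 s of the 62 s limit. The canister is in the rejects tub and the empty magazine stands mouth up in the filling tray.

- **Rapping:** The tool could only yaw, so I gripped the magazine by its 40 mm foot flange, not the bare tube you specified, and let it swing mouth down between the fingers. Three raps freed the canister. The first stop looked weak and the second read 63 N.
- **Canister:** I laid the magazine down on clear bench, then picked up the canister and set it in the tub. It stands on top of the two gold caps.
- **Magazine:** I gripped it by the keeper housing, let the foot swing down, squared it on the bench, and stood it on its foot in the free part of the tray.

**Last checks:** The final pictures show:
- the magazine upright in the tray with its bore empty;
- the canister still in the tub, and both spares standing in the tray;
- the bottle, loose cap and the other things on the bench where they were, by eye;
- the gripper about 10 cm clear of everything.

**What went wrong on the way:**
- The magazine slipped a few mm in the grip during the raps and leaned about 10° when I set it down, so I had to re-grip it.
- My first try at laying it down slid it upright; the second, pressing down first, tipped it properly.
- Measured forces at the end of each move stayed at or below 63 N. I did not log the peaks between readings.

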